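# Load the last vial and feed the rack through the spring gate

## Task

Stand the loose vial in the empty middle pocket of the blue rack, then slide the rack along the lane of the vial reader, without lifting it off the deck, through the orange one-way spring gate until its front end is fully home against the end stop and the gate has swung shut behind it. Set the vial down rather than dropping it, keep all three vials upright in their pockets, and leave the other things on the bench where they are.

Things in the scene. Friction and masses are not known exactly. Their poses are not given: they have to be found in the camera images.
- loader: vial reader with a straight open-topped rack lane, fixed to the bench at a different place and yaw each time. Its x axis is the feed direction along the lane, y points across the lane to the gate's hinge side, z up. Origin at bench height on the lane's centre line, 178 mm before the end stop. Deck 386 x 84 mm (x = -196 to 190, y = -37 to 47 mm), its top 10 mm above the bench
- lane_entry (a point): deck surface at the open entry end, on the lane's centre line (loader x = -196 mm). Two aluminium rails, 6 mm thick, inner faces 50 mm apart, tops 25 mm above the bench, run along the lane and flare outwards over the first 22 mm. From 10 mm before to 80 mm behind the gate the rail on the hinge side is set back 12 mm, room for the open gate
- gate_pin (a point): axis of the gate's upright hinge pin, 29 mm above the bench, beside the lane (loader x = -12, y = 31 mm). The gate plane is loader x = -12 mm. The orange leaf, 50 mm long, 3 mm thick, 14 to 44 mm above the bench, reaches across the lane to y = -20 mm; pin and spring stand up to 59 mm
- gate (a joint): gate angle, rad: 0 = shut across the lane, up to 1.7 as it swings in the feed direction, the only way it opens. A weak spring (about 1 N at the edge) shuts it within a second once nothing is in its way. It slides along the passing rack's side and cannot shut until the rack's tail is about 50 mm past the gate plane (58 mm when home) and the pushing fingers are out of the lane
- reader_head (a point): centre of the underside of the reading head, 98 mm above the bench, over the lane's centre line at loader x = 154 mm. The white head spans loader x = 128 to 180 mm, top 123 mm above the bench; it hangs from a white housing beside the lane at x = 112 to 188, y = 44 to 100 mm, 113 mm high
- lane_stop (a point): deck surface (10 mm above the bench) at the foot of the end stop's face, on the lane's centre line (loader x = 178 mm); the stop is 50 mm wide, its top 35 mm above the bench
- rack: blue loose rack block, 132 x 46 x 34 mm (x, y, z), 0.22 kg without vials, 2 mm play to each rail. It starts on the deck between the rails, its front end 8 to 48 mm before the gate plane. Origin at the centre of its underside; x axis = feed direction (front end x = 66, tail x = -66 mm). Three round pockets, 35 mm diameter, 30 mm deep, at x = -42, 0 and 42 mm on its centre line
- pocket (a point): centre of the floor of the empty middle pocket, 4 mm above the rack's underside; the pocket's mouth (the rack's top face) is 30 mm above this point
- rack_front (a point): middle of the lower edge of the rack's front end; at lane_stop when the rack is home
- rack_tail (a point): middle of the rack's tail end face (facing against the feed direction), 17 mm above its underside; the place to push
- vial_2: the loose vial: clear capped sample vial, 30 mm diameter over its whole height for grasping, 82 mm high with cap, 0.06 kg, standing upright on the bench; origin at the centre of its underside
- vial_4: clear capped vial, 30 mm diameter, 74 mm high, already in the rack's front pocket; origin at the centre of its underside
- vial_6: clear capped vial, 30 mm diameter, 70 mm high, already in the rack's tail pocket; origin at the centre of its underside
- reagent_bottle_2: bystander: capped reagent bottle with a yellow band, 46 mm diameter, 109 mm high, standing on the bench; origin at the centre of its underside
- beaker: bystander: small empty beaker, 48 mm diameter, 57 mm high, standing on the bench; origin at the centre of its underside
- tape_roll_1: bystander: yellow roll of tape lying flat on the bench, 66 mm diameter, 23 mm high; origin at the centre of its underside
There are look-alikes about, which are no part of the job. What is shaped like the vial_2 but turquoise is not meant.

How it is judged:
On the way, in this order (a step that is already met when the one before it is completed fails the run):
1. the loose vial stands in the rack's middle pocket, let go, with the rack still before the gate (horizontal distance between vial_2 and pocket below 0.005 m and z of vial_2 in the frame of rack below 0.008 m and angle between vial_2's own z axis and vertical below 0.2 rad and contact force between the fingers and vial_2 below 0.05 N and x of rack_front in the frame of loader below -0.005 m), for 0.2 s.
2. the rack, with the vial in it, is passing through the open gate (value of joint gate above 1 rad and x of rack_front in the frame of loader above 0.04 m and horizontal distance between vial_2 and pocket below 0.006 m), for 0.2 s.
At the end, for the whole second after the job is handed in: The rack lies flat on the deck, at rest, its front end within 5 mm of the end stop; the gate is shut behind it (within 0.08 rad); all three vials stand in their pockets, on the pocket floors (within 4 mm) and upright (within 0.2 rad) (x of rack_front in the frame of loader above 0.173 m and z of rack in the frame of loader below 0.013 m and value of joint gate below 0.08 rad and horizontal distance between vial_2 and pocket below 0.006 m and z of each of vial_2, vial_4, vial_6 in the frame of rack below 0.008 m and angle between each of vial_2, vial_4, vial_6's own z axis and vertical below 0.2 rad and linear speed of rack below 0.01 m/s); the robot touches nothing.
It fails at once if the rack is lifted more than 10 mm off the deck (z of rack in the frame of loader above 0.02 m).
It fails at once if the loose vial is dropped (falls free by more than about 25 mm) (contact force between the fingers and vial_2 below 0.05 N and linear speed of vial_2 above 0.7 m/s).
It fails at once if a vial tips over (more than 0.5 rad) (angle between any of vial_2, vial_4, vial_6's own z axis and vertical above 0.5 rad).
It fails at once if a bystander is moved by more than 20 mm (distance of any of reagent_bottle_2, beaker, tape_roll_1 from where it was at the start of the episode above 0.02 m).
It also fails if it takes over 64 s, if anything falls off the work surface, if the arm or the gripper's body presses on something with over 40 N, if the wrist force passes 120 N, or if a joint passes its speed limit or range.

## Robot

A 6-joint arm with a two-finger parallel gripper is mounted at the origin on a cart in front of the work surface, level with it; the furniture and walls round the work are solid. World frame = base frame: x ahead of the robot, y to its left, z up, the work surface at z = 0. Lengths are in m, angles in rad, forces in N, time in s.
With the tool pointing down it reaches from about 0.275 to 1 m from the base axis. Payload 8.4 kg.
Tool frame: the origin (TCP) lies at the very end of the fingers, on their centre line; the grasp point (between the pads) lies behind it (tcp_to_grasp is the z of the grasp point in the tool frame, in m); z points along the fingers, y is the direction in which the jaws open and shut (so a half turn about z gives the same grasp; the last joint's range is limited). The gripper opens to 85 mm and grips with 20 to 120 N. Pads are 22 mm wide; open, the fingers measure 114 mm over their backs; the gripper's body (76 mm by 85 mm) begins 54 mm behind the grasp point. The pads swing forward as they close: fully open they stand 13 mm farther back than shut.
Start: joints at [1.31, 0.353, 1.633, -0, 1.155, -0.002], TCP at [0.16, 0.604, 0.231] pointing down, gripper open.
Joint ranges: [-2.63, 2.63], [-0.92, 2.1], [0.06, 2.66], [-1.3, 4.44], [0, 2.69], [-3.02, 3.02]. Speed limits (rad/s): [2.22, 2.22, 2.79, 3.14, 3.14, 3.14].

## Interface

Orientations are given as a unit quaternion [w, x, y, z].
In Python, from station import * gives the robot as it stands. The module is installed in compiled form; this text tells all that it offers.
- The arm moves only by the tool servo_tool, never from a script. Its argument "series" is one flat list of numbers, 5 for each row, row after row: the shift along the tool's x, y, z in m, then the turn about the tool's z in rad, then the finger opening in m, from 0 to 0.0854. In form: [x, y, z, spin, grip, x, y, z, spin, grip, ...]. A call has 1 to 5 rows; each row is the pose to reach, as a shift and turn from the pose commanded when the call began, along the tool's axes at that moment; what a row does not reach only later rows make up. A row lasts 1/10 s, in which the tool goes at most 50 mm and 8.59 degrees, less where a joint would pass 70% of its speed; a pose out of reach is approached as far as the arm can. A call with a gripper value outside its range is refused whole. The fingers move at their own pace and stop on an object; the grip force is fixed at half the most. Time passes only in rows, so rows that repeat a pose let the fingers close. It gives the time, the measured TCP pose, the force and the opening at its end, in the units of the state.
- get_obs(): the state, without advancing time (a new reading comes with each control period).
- capture(name): name is "side" or "top"; returns a dict with "image" (420x560x3 uint8, red, green, blue), "mtx" (3x3 intrinsics, pixels), "world_from_camera" (4x4, takes a point from camera to world coordinates). Camera axes: x right, y down, z forward; pixel columns grow to the right and rows downward; lengths in m; the calibration is good to about 2 mm. A picture is of the moment at which its call begins. There is no depth.
- sign_off(): hands the job in, once; it reports no verdict.
The state is a dict: "t": time; "qpos": joint angles; "dq": joint speeds; "joint_torque": joint torques, N m; "position": TCP position; "orientation": TCP orientation; "contact_force": force on the tool from outside, world axes, zero at the start; "ft_torque": the same for the moment, N m; "opening": opening from 0.0 (shut) to 1.0 (fully open).
Only numpy, scipy, OpenCV 4.12 (cv2) and the standard library are available. Lean on these libraries where they do the work, as an engineer would, in place of code of your own. Each camera call takes 0.05 s, during which the arm holds its last target.

## Working session

There is one attempt and no reset: what is moved stays moved. The work goes in short steps, Python scripts to look and compute and a tool call to move; the robot and the scene stay as the last step left them, time stands still between calls to the robot, and variables do not carry over. Pictures are saved under pics/ and viewed, and the job is handed in when it is done.

Besides the shell and the picture viewer there is one more tool, called after "Call:" by a JSON object that holds its "method" and its "body". servo_tool: Moves the arm, as the interface text tells. Its arguments: {"type":"object","properties":{"series":{"type":"array","items":{"type":"number"}}},"required":["series"]}

```bash
mkdir -p pics; python3 - <<'E'
from station import *
import cv2,json
o=get_obs(); print({k:o[k] for k in o})
for n in("side","top"):
    c=capture(n); cv2.imwrite(f"pics/{n}0.png",c["image"][:,:,::-1]); print(n,c["mtx"].tolist(),c["world_from_camera"].tolist())
E
```

```text
{'t': 0.0, 'qpos': array([ 1.30959779e+00,  3.53636390e-01,  1.63413466e+00, -4.56435834e-06,
        1.15520134e+00, -2.40859170e-03]), 'dq': array([-1.65639171e-04, -5.96381457e-05,  1.48506673e-03,  4.43850236e-04,
        7.36664193e-04, -1.81789866e-03]), 'joint_torque': array([-2.64958098e-04, -6.05287957e+01, -3.42044699e+01, -8.42137752e-05,
        9.83874605e-03,  4.76036575e-06]), 'position': array([0.15982796, 0.60372591, 0.2305688 ]), 'orientation': array([-8.85944542e-05,  1.29033251e-01,  9.91640028e-01, -6.84155731e-04]), 'contact_force': array([-0.25379816,  0.03867173, -0.81099679]), 'ft_torque': array([0.05780716, 0.03641167, 0.03765606]), 'opening': 0.998523055692826}
side [[426.6937287448725, 0.0, 278.1714614533093], [0.0, 426.6937287448725, 210.70141660361358], [0.0, 0.0, 1.0]] [[0.32030664178174534, -0.7019302516766789, 0.6361584527549843, -0.08581634695569733], [-0.9472027594011492, -0.22702231888512567, 0.2264239371419666, -0.2485753449780229], [-0.014511644060874965, -0.6750961327908309, -0.7375870278668922, 0.8239196561472371], [0.0, 0.0, 0.0, 1.0]]
top [[385.1399479323501, 0.0, 282.483774681715], [0.0, 385.1399479323501, 208.8278769991007], [0.0, 0.0, 1.0]] [[-0.0007897820031479726, -0.9950978184330982, 0.0988924061496934, 0.44583199334149254], [-0.9999095094125529, -0.0005422284300079994, -0.013441687940040808, 0.004550656151770481], [0.013429416619319368, -0.09889407332099383, -0.9950073432046855, 0.9895878959096195], [0.0, 0.0, 0.0, 1.0]]
```

View pics/side0.png

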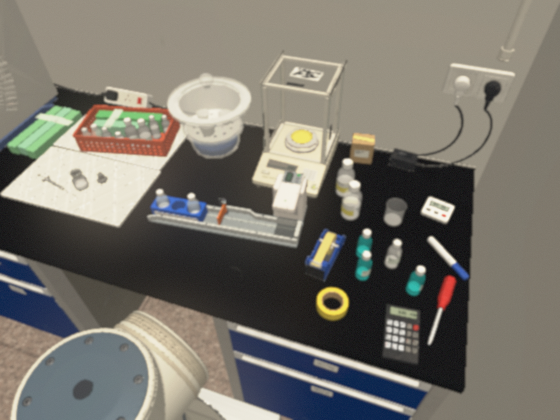

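View pics/top0.png

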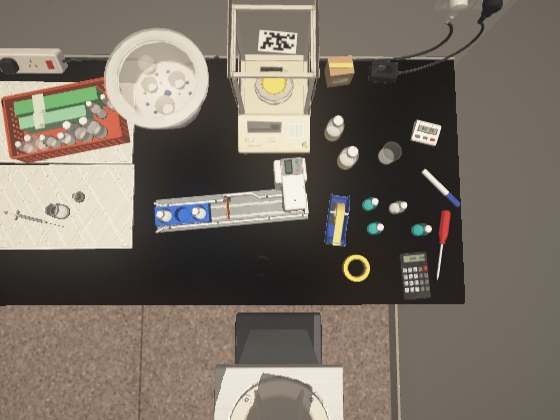

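The side view shows the rack (blue) at about (180,208), the orange gate at (222,210) and the head at (290,195). The vial candidates are a clear one at (393,254), with turquoise ones around it. I'll enlarge the crops.

```bash
python3 - <<'E'
import cv2
a=cv2.imread("pics/top0.png"); b=cv2.imread("pics/side0.png")
def crop(im,x,y,w,h,s,n):
    cv2.imwrite(n,cv2.resize(im[y:y+h,x:x+w],None,fx=s,fy=s,interpolation=cv2.INTER_CUBIC))
crop(a,145,145,175,95,4.5,"pics/t1.png")
crop(a,320,170,130,90,6,"pics/t2.png")
crop(b,140,165,180,90,4.4,"pics/s1.png")
crop(b,300,200,150,110,5,"pics/s2.png")
E
```

```text
(no output)
```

View pics/t1.png

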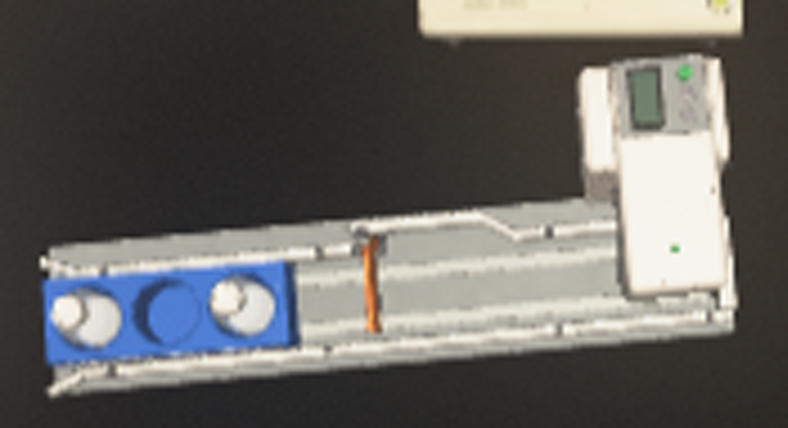

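View pics/t2.png

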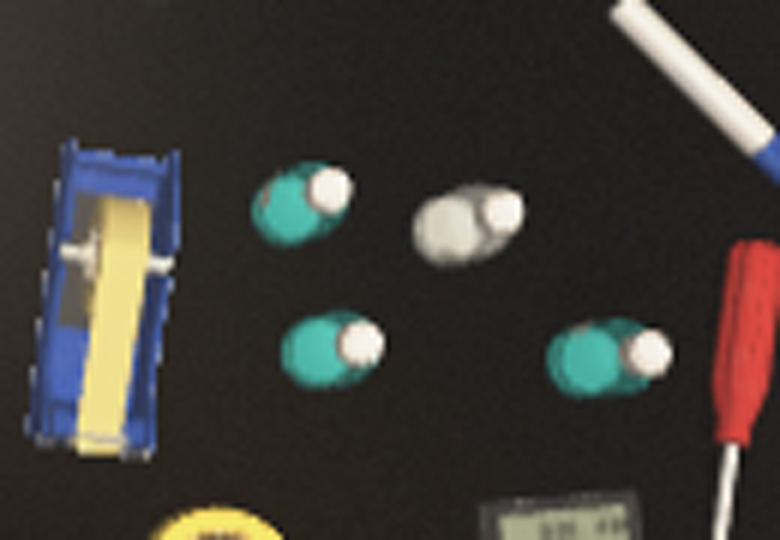

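View pics/s1.png

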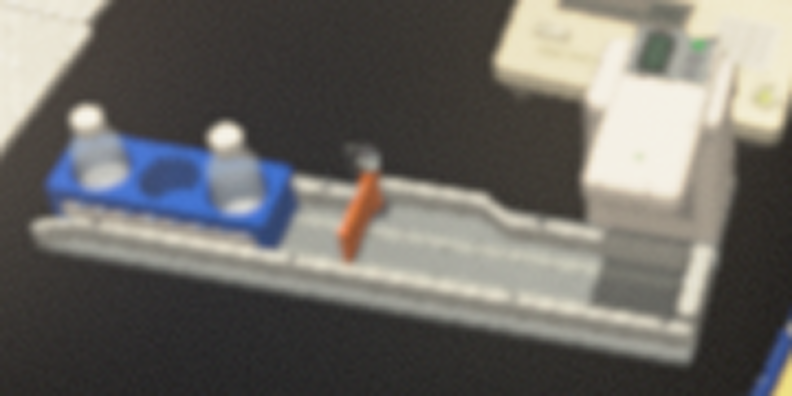

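View pics/s2.png

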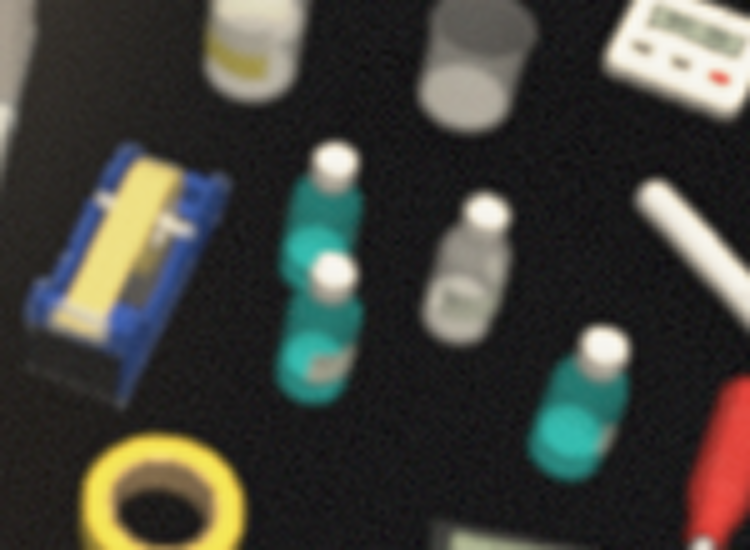

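```bash
cat > geo.py <<'E'
import numpy as np
from scipy.optimize import least_squares
CAM={"side":(np.array([[426.6937287448725,0,278.1714614533093],[0,426.6937287448725,210.70141660361358],[0,0,1]]),np.array([[0.32030664178174534,-0.7019302516766789,0.6361584527549843,-0.08581634695569733],[-0.9472027594011492,-0.22702231888512567,0.2264239371419666,-0.2485753449780229],[-0.014511644060874965,-0.6750961327908309,-0.7375870278668922,0.8239196561472371],[0,0,0,1]])),
"top":(np.array([[385.1399479323501,0,282.483774681715],[0,385.1399479323501,208.8278769991007],[0,0,1]]),np.array([[-0.0007897820031479726,-0.9950978184330982,0.0988924061496934,0.44583199334149254],[-0.9999095094125529,-0.0005422284300079994,-0.013441687940040808,0.004550656151770481],[0.013429416619319368,-0.09889407332099383,-0.9950073432046855,0.9895878959096195],[0,0,0,1]]))}
def proj(c,P):
    K,T=CAM[c]; p=T[:3,:3].T@(np.asarray(P,float)-T[:3,3]); q=K@p; return q[:2]/q[2]
def onz(c,uv,z):
    K,T=CAM[c]; d=T[:3,:3]@np.linalg.solve(K,[uv[0],uv[1],1]); return (T[:3,3]+d*(z-T[2,3])/d[2])[:2]
def lw(p,L):
    c,s=np.cos(p[2]),np.sin(p[2]); return [p[0]+c*L[0]-s*L[1],p[1]+s*L[0]+c*L[1],L[2]]
E
python3 - <<'E'
from geo import *
t1=lambda u,v:(u/4.5+145-.4,v/4.5+145-.4); t2=lambda u,v:(u/6+320-.4,v/6+170-.4)
s1=lambda u,v:(u/4.4+140-.4,v/4.4+165-.4); s2=lambda u,v:(u/5+300-.4,v/5+200-.4)
print("vial top",onz("top",t2(503,212),.082),onz("side",s2(488,207),.082),"base",onz("top",t2(448,228),.005),onz("side",s2(458,320),.005))
for q in[(330,190),(362,343),(648,352)]: print("turq",onz("top",t2(*q),.082))
obs=[("top",t1(735,330),(.190,-.037,.005)),("top",t1(375,330),(-.012,-.020,.044)),("top",t1(372,237),(-.012,.031,.044)),
("top",t1(52,393),(-.196,-.037,.005)),("top",t1(50,246),(-.196,.047,.01)),
("top",t1(537,236),(.085,.028,.025)),
("side",s1(688,360),(.190,-.037,.0)),("side",s1(345,237),(-.012,-.020,.044)),("side",s1(376,172),(-.012,.031,.044))]
def r(p): return np.concatenate([proj(c,lw(p,L))-uv for c,uv,L in obs])
s=least_squares(r,[.43,.02,-1.5],loss="soft_l1"); print("loader",s.x); print(r(s.x).reshape(-1,2).round(1))
p=s.x
def inv(xy):
    d=np.array(xy)-p[:2];c,s_=np.cos(p[2]),np.sin(p[2]);return np.round([c*d[0]+s_*d[1],-s_*d[0]+c*d[1]],4)
for n,q in dict(fl=(290,262),fr=(297,345),tl=(45,280),tr=(48,363)).items(): print("rack",n,inv(onz("top",t1(*q),.044)))
print("pocket mouth",inv(onz("top",t1(170,312),.044)))
for n,q in dict(v4cap=(228,297),v6cap=(70,314)).items(): print(n,inv(onz("top",t1(*q),{"v4cap":.088,"v6cap":.084}[n])))
print("side fr",inv(onz("side",s1(275,222),.044)),"fl",inv(onz("side",s1(292,168),.044)),"tl",inv(onz("side",s1(82,137),.044)),"tr",inv(onz("side",s1(50,187),.044)),"pocket",inv(onz("side",s1(171,178),.044)))
E
```

```text
vial top [ 0.54551073 -0.29570309] [ 0.54907274 -0.2992447 ] base [ 0.54702977 -0.2972006 ] [ 0.54340103 -0.30080847]
turq [ 0.55424483 -0.22704256]
turq [ 0.49351885 -0.23821101]
turq [ 0.48995555 -0.35141289]
loader [ 0.53893508  0.11588969 -1.47771179]
[[ 1.1  0.2]
 [-0.1 -0.3]
 [-1.  -0.1]
 [ 2.   0.2]
 [-0.3  0. ]
 [ 1.8 -1.2]
 [ 0.1  2.4]
 [-1.2 -0.5]
 [-1.7 -0.5]]
rack fl [-0.0552  0.0209]
rack fr [-0.0548 -0.0249]
rack tl [-0.1889  0.0233]
rack tr [-0.19   -0.0221]
pocket mouth [-0.1223 -0.0005]
v4cap [-0.0814 -0.0002]
v6cap [-0.1647 -0.0011]
side fr [-0.0506 -0.0189] fl [-0.0556  0.0227] tl [-0.1846  0.0196] tr [-0.1858 -0.0216] pocket [-1.208e-01  1.000e-04]
```

```bash
cat >> geo.py <<'E'
from scipy.spatial.transform import Rotation as R
def go(tx,ty,tz,jaw=None):
    "print tool-frame shift from the measured pose to a world target"
    from station import get_obs
    o=get_obs(); q=o["orientation"]; r=R.from_quat([q[1],q[2],q[3],q[0]]); M=r.as_matrix()
    d=np.array([tx,ty,tz])-o["position"]; print("t",o["t"],"pos",o["position"].round(4),"open",round(o["opening"],3),"F",o["contact_force"].round(1),"toolz",M[:,2].round(4))
    y=np.arctan2(M[1,1],M[0,1]); print("shift",(M.T@d).round(4),"jaw yaw",y.round(4), "" if jaw is None else "spin %.4f"%(-((jaw-y+np.pi/2)%np.pi-np.pi/2)))
E
python3 - <<'E'
import station; print([n for n in dir(station) if n[0]!='_']); print(getattr(station,'tcp_to_grasp',None))
from geo import *
go(.547,-.298,.2,.093)
p=[.5389,.1159,-1.4777]; print(lw(p,(-.1215,0,.014)))
for c in("top","side"): print([proj(c,(.547,-.298,z)).round(1) for z in(0,.082)])
E
```

```text
['MotionError', 'capture', 'get_obs', 'sign_off', 'tcp_to_grasp']
-0.0187
t 0.1 pos [0.1599 0.6038 0.2307] open 1.0 F [ 0.7 -0.5 -0.1] toolz [-3.0e-04 -1.2e-03 -1.0e+00]
shift [-0.6051 -0.7726  0.0316] jaw yaw 1.312 spin 1.2190
[np.float64(0.5276051281098476), np.float64(0.23687386440461033), 0.014]
[array([394. , 207.8]), array([404.4, 204.3])]
[array([389.8, 263.3]), array([396.5, 241.6])]
```

Call:
{"method": "servo_tool", "body": {"series": [-0.03,-0.038,0,0.14,0.0854,-0.06,-0.077,0,0.28,0.0854,-0.09,-0.115,0,0.42,0.0854,-0.12,-0.154,0,0.56,0.0854,-0.15,-0.19,0,0.7,0.0854]}}

```text
t: 0.6
position: [0.2564, 0.38, 0.231]
orientation: [0.0, 0.464, 0.886, -0.0]
contact_force: [0.7, 0.0, -0.3]
opening: 1.002
```

```bash
python3 -c "
from geo import *
go(.547,-.298,.2,.093)"
```

```text
t 0.6 pos [0.2564 0.38   0.231 ] open 1.002 F [ 0.7  0.  -0.3] toolz [-2.e-04 -6.e-04 -1.e+00]
shift [-0.7226 -0.1478  0.0313] jaw yaw 0.6067 spin 0.5137
```

Call:
{"method": "servo_tool", "body": {"series": [-0.045,-0.01,0,0.11,0.0854,-0.09,-0.019,0,0.22,0.0854,-0.135,-0.028,0,0.33,0.0854,-0.18,-0.037,0,0.44,0.0854,-0.225,-0.046,0,0.51,0.0854]}}

```text
t: 1.1
position: [0.3481, 0.1698, 0.2313]
orientation: [0.0, 0.672, 0.741, 0.0]
contact_force: [0.7, 0.4, -1.2]
opening: 1.001
```

```bash
python3 -c "
from geo import *
go(.547,-.298,.2,.093)"
```

```text
t 1.1 pos [0.3481 0.1698 0.2313] open 1.001 F [ 0.7  0.4 -1.2] toolz [ 3.e-04  1.e-04 -1.e+00]
shift [-0.485   0.1521  0.0313] jaw yaw 0.0981 spin 0.0051
```

Call:
{"method": "servo_tool", "body": {"series": [-0.048,0.015,0,0,0.0854,-0.096,0.03,0,0,0.0854,-0.144,0.045,0,0,0.0854,-0.192,0.06,0,0,0.0854,-0.24,0.076,0,0,0.0854]}}

```text
t: 1.6
position: [0.4474, -0.0601, 0.2313]
orientation: [0.0, 0.67, 0.742, 0.0]
contact_force: [1.3, 0.3, 0.7]
opening: 1.0
```

Call:
{"method": "servo_tool", "body": {"series": [-0.047,0.015,0,0,0.0854,-0.094,0.03,0,0,0.0854,-0.141,0.045,0,0,0.0854,-0.188,0.06,0,0,0.0854,-0.235,0.075,0,0,0.0854]}}

```text
t: 2.1
position: [0.546, -0.286, 0.2309]
orientation: [-0.0, 0.67, 0.742, -0.0]
contact_force: [0.6, 0.7, -0.1]
opening: 0.998
```

```bash
python3 - <<'E'
from geo import *
go(.547,-.298,.2,.093)
from station import *
import cv2
for n in("side","top"):
    c=capture(n); cv2.imwrite(f"pics/{n}2.png",c["image"][:,:,::-1])
E
```

```text
t 2.1 pos [ 0.546  -0.286   0.2309] open 0.998 F [ 0.6  0.7 -0.1] toolz [-4.e-04  4.e-04 -1.e+00]
shift [-0.012  -0.0002  0.0309] jaw yaw 0.1016 spin 0.0086
```

View pics/side2.png

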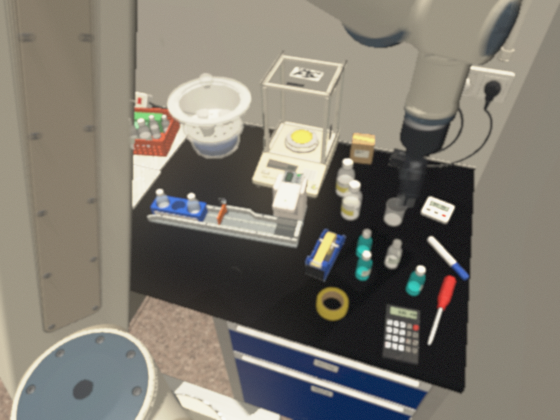

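View pics/top2.png

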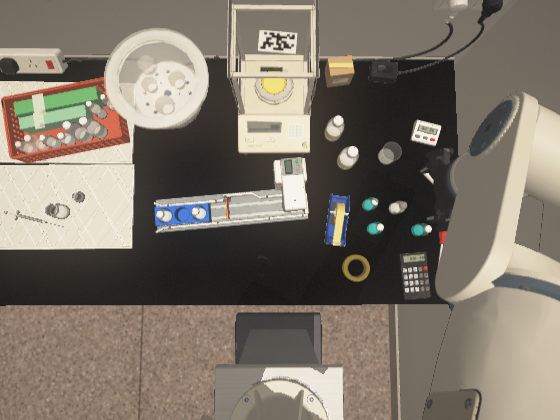

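Call:
{"method": "servo_tool", "body": {"series": [-0.012,0,0.02,0.008,0.0854,-0.012,0,0.045,0.008,0.0854,-0.012,0,0.075,0.008,0.0854,-0.012,0,0.105,0.008,0.0854,-0.012,0,0.12,0.008,0.0854]}}

```text
t: 2.7
position: [0.5453, -0.2948, 0.1085]
orientation: [-0.002, 0.673, 0.74, -0.0]
contact_force: [-0.2, -0.0, 0.7]
opening: 1.002
```

```bash
python3 - <<'E'
from geo import *
go(.5463,-.298,.041,.093)
from station import *
import cv2
for n in("side","top"):
    c=capture(n); im=c["image"][:,:,::-1]; x,y=(330,180) if n=="side" else (360,160)
    cv2.imwrite(f"pics/{n}3.png",cv2.resize(im[y:y+110,x:x+140],None,fx=5,fy=5,interpolation=2))
E
```

```text
t 2.7 pos [ 0.5453 -0.2948  0.1085] open 1.002 F [-0.2 -0.   0.7] toolz [-0.0036  0.002  -1.    ]
shift [-0.0035  0.0009  0.0675] jaw yaw 0.0941 spin 0.0011
```

View pics/side3.png

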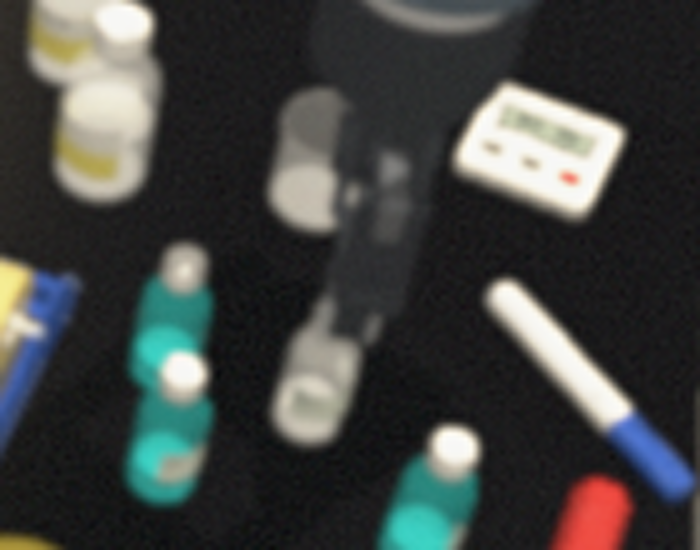

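View pics/top3.png

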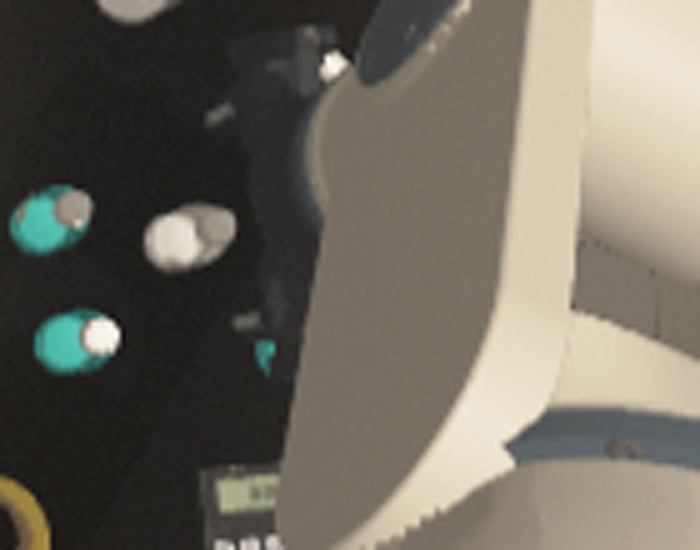

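```bash
python3 - <<'E'
from geo import *
for z in(.11,.122,.13): print(onz("top",(403.4,182.6),z),onz("top",(408.8,223.6),z),onz("top",(406.1,203.1),z))
E
```

```text
[ 0.59457591 -0.28802992] [ 0.49931706 -0.29743978] [ 0.54669757 -0.29275944]
[ 0.59254663 -0.28403832] [ 0.49858738 -0.2933198 ] [ 0.54532149 -0.28870331]
[ 0.59119378 -0.28137725] [ 0.49810092 -0.29057315] [ 0.5444041  -0.28599923]
```

Call:
{"method": "servo_tool", "body": {"series": [-0.0035,0.001,0.015,0,0.0854,-0.0035,0.001,0.035,0,0.0854,-0.0035,0.001,0.055,0,0.0854,-0.0035,0.001,0.067,0,0.0854,-0.0035,0.001,0.067,0,0.0854]}}

```text
t: 3.3
position: [0.5479, -0.2991, 0.0432]
orientation: [-0.001, 0.673, 0.74, -0.0]
contact_force: [-0.8, -0.1, 0.8]
opening: 1.0
```

Call:
{"method": "servo_tool", "body": {"series": [0,0,0,0,0.06,0,0,0,0,0.04,0,0,0,0,0.02,0,0,0,0,0.02,0,0,0,0,0.02]}}

```text
t: 3.8
position: [0.5488, -0.2996, 0.0451]
orientation: [0.001, 0.673, 0.74, 0.0]
contact_force: [-0.8, 0.4, 6.1]
opening: 0.334
```

Call:
{"method": "servo_tool", "body": {"series": [0,0,0,0,0.02,0,0,0,0,0.02,0,0,0,0,0.02]}}

```text
t: 4.1
position: [0.5488, -0.2996, 0.0451]
orientation: [0.001, 0.673, 0.74, 0.0]
contact_force: [-1.3, -0.3, 6.5]
opening: 0.337
```

```bash
python3 - <<'E'
from geo import *
go(.5463,-.298,.041,.093)
from station import *
import cv2
for n in("side","top"):
    c=capture(n); im=c["image"][:,:,::-1]; x,y=(330,180) if n=="side" else (360,160)
    cv2.imwrite(f"pics/{n}4.png",cv2.resize(im[y:y+110,x:x+140],None,fx=5,fy=5,interpolation=2))
E
```

```text
t 4.1 pos [ 0.5488 -0.2996  0.0451] open 0.337 F [-1.3 -0.3  6.5] toolz [ 1.e-03 -6.e-04 -1.e+00]
shift [ 0.0019 -0.0023  0.0041] jaw yaw 0.094 spin 0.0010
```

View pics/side4.png

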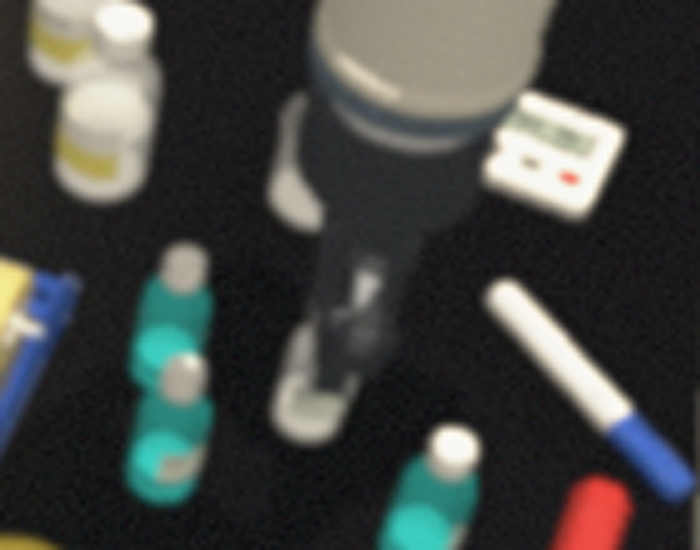

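View pics/top4.png

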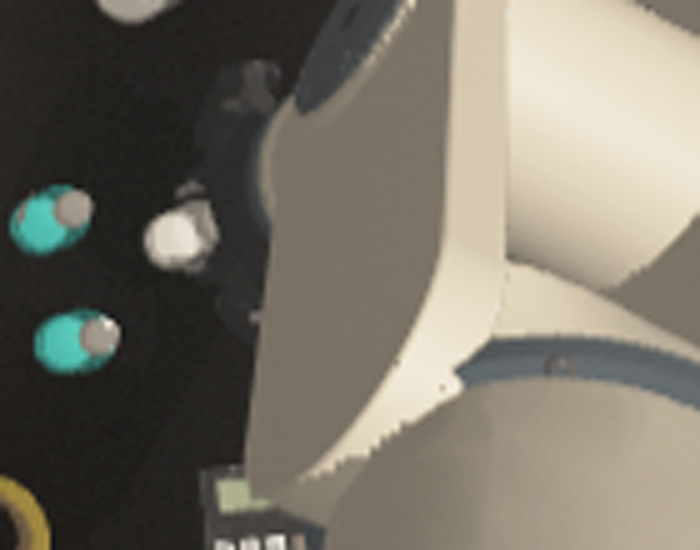

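Call:
{"method": "servo_tool", "body": {"series": [0,0,-0.01,0,0.02,0,0,-0.035,0,0.02,0,0,-0.065,0,0.02,0,0,-0.095,0,0.02,0,0,-0.12,0,0.02]}}

```text
t: 4.7
position: [0.5485, -0.2994, 0.1665]
orientation: [0.001, 0.673, 0.74, 0.0]
contact_force: [-0.2, -0.9, -0.8]
opening: 0.334
```

```bash
python3 - <<'E'
from geo import *
go(.5276,.2369,.2,.093)
from station import *
import cv2
for n in("side","top"):
    c=capture(n); im=c["image"][:,:,::-1]; x,y=(330,130) if n=="side" else (360,140)
    cv2.imwrite(f"pics/{n}5.png",cv2.resize(im[y:y+130,x:x+160],None,fx=4.5,fy=4.5,interpolation=2))
E
```

```text
t 4.7 pos [ 0.5485 -0.2994  0.1665] open 0.334 F [-0.2 -0.9 -0.8] toolz [ 1.e-03 -5.e-04 -1.e+00]
shift [ 0.5359  0.0296 -0.0338] jaw yaw 0.0941 spin 0.0011
```

View pics/side5.png

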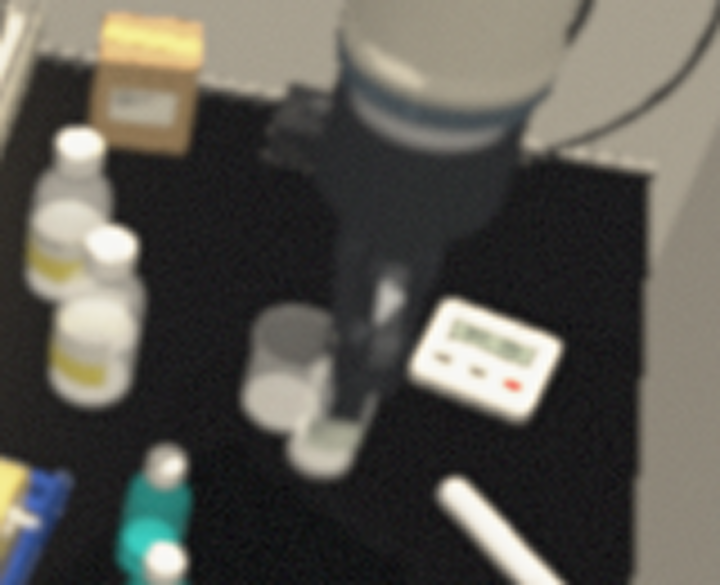

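View pics/top5.png

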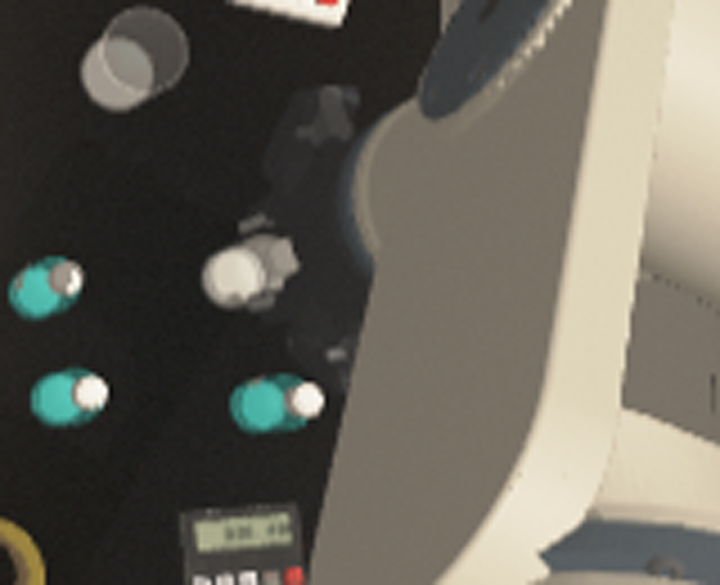

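Call:
{"method": "servo_tool", "body": {"series": [0.01,0,-0.03,0,0.02,0.045,0.003,-0.05,0,0.02,0.09,0.005,-0.05,0,0.02,0.135,0.008,-0.05,0,0.02,0.18,0.01,-0.05,0,0.02]}}

```text
t: 5.3
position: [0.5407, -0.1176, 0.2139]
orientation: [-0.0, 0.673, 0.739, -0.0]
contact_force: [0.7, 0.4, -0.1]
opening: 0.33
```

Call:
{"method": "servo_tool", "body": {"series": [0.045,0.003,0,0,0.02,0.09,0.006,0,0,0.02,0.135,0.008,0,0,0.02,0.18,0.011,0,0,0.02,0.22,0.013,0,0,0.02]}}

```text
t: 5.8
position: [0.5328, 0.1031, 0.2137]
orientation: [-0.0, 0.673, 0.74, -0.0]
contact_force: [0.5, -0.1, -0.6]
opening: 0.335
```

```bash
python3 - <<'E'
from geo import *
print(onz("top",(411.8,201.2),.124))
go(.5276,.2369,.2,.093)
E
```

```text
[ 0.54944936 -0.30118605]
t 5.8 pos [0.5328 0.1031 0.2137] open 0.335 F [ 0.5 -0.1 -0.6] toolz [-9.e-04  0.e+00 -1.e+00]
shift [0.1337 0.0074 0.0137] jaw yaw 0.0944 spin 0.0014
```

Call:
{"method": "servo_tool", "body": {"series": [0.03,0.002,0,0,0.02,0.07,0.004,0.01,0,0.02,0.11,0.006,0.03,0,0.02,0.133,0.007,0.05,0,0.02,0.133,0.007,0.06,0,0.02]}}

```text
t: 6.3
position: [0.5267, 0.2363, 0.152]
orientation: [-0.001, 0.672, 0.741, -0.001]
contact_force: [0.5, 0.1, -1.0]
opening: 0.339
```

Call:
{"method": "servo_tool", "body": {"series": [0,0,0,0,0.02]}}

```text
t: 6.4
position: [0.5266, 0.2336, 0.1522]
orientation: [-0.001, 0.673, 0.74, -0.002]
contact_force: [0.3, 0.9, -0.6]
opening: 0.334
```

```bash
python3 - <<'E'
from geo import *
go(.5276,.2369,.15,.093)
from station import *
import cv2
for n in("side","top"):
    c=capture(n); im=c["image"][:,:,::-1]; x,y=(120,130) if n=="side" else (130,140)
    cv2.imwrite(f"pics/{n}6.png",cv2.resize(im[y:y+110,x:x+140],None,fx=5.5,fy=5.5,interpolation=2))
E
```

```text
t 6.4 pos [0.5266 0.2336 0.1522] open 0.334 F [ 0.3  0.9 -0.6] toolz [-0.0037 -0.002  -1.    ]
shift [0.0032 0.0014 0.0021] jaw yaw 0.0954 spin 0.0024
```

View pics/side6.png

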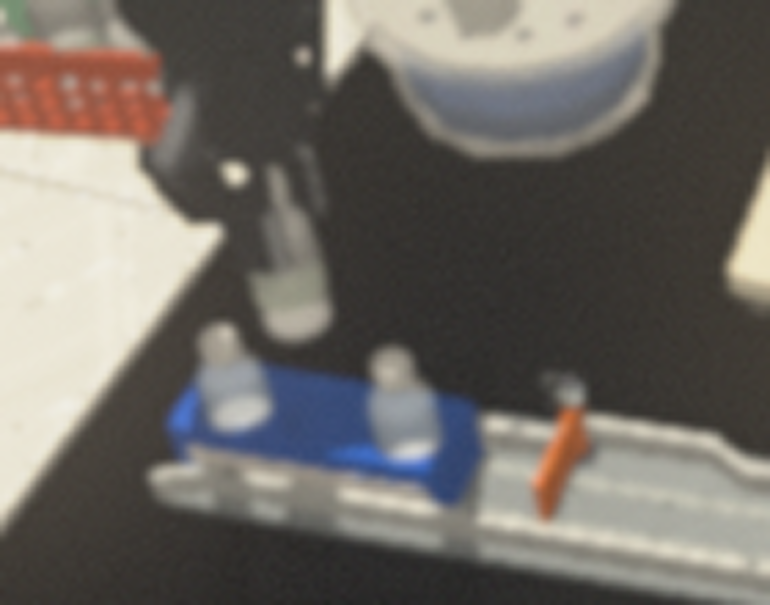

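View pics/top6.png

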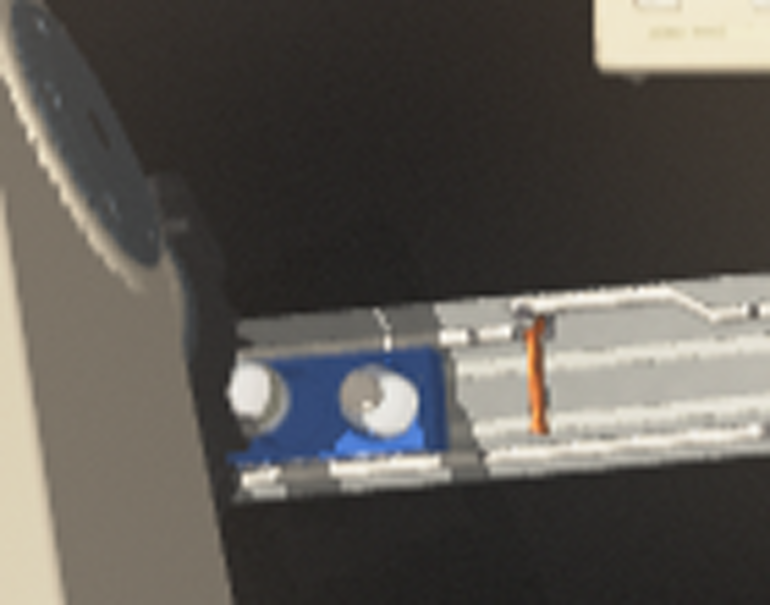

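```bash
python3 - <<'E'
from geo import *
print("vial", onz("top",(252/5.5+129.6,388/5.5+139.6),.109),onz("side",(174.1,186.9),.109))
t1=lambda u,v:(u/4.5+145-.4,v/4.5+145-.4);s1=lambda u,v:(u/4.4+140-.4,v/4.4+165-.4)
print("pocket top",onz("top",t1(170,312),.044),"side",onz("side",s1(171,178),.044))
a=onz("top",t1(228,297),.088);b=onz("top",t1(70,314),.084);print("mid caps",(a+b)/2,a-b)
a=onz("side",s1(227,130),.088);b=onz("side",s1(87,113),.084);print("mid caps side",(a+b)/2,a-b)
# bases at pocket floor
a=onz("top",t1(249,306),.018);b=onz("top",t1(92,318),.018);print("mid bases",(a+b)/2,a-b)
cs=[np.mean([onz("top",t1(*q),.044) for q in[(290,262),(297,345),(45,280),(48,363)]],0)];print("rack centre",cs)
E
python3 - <<'E'
import cv2
a=cv2.imread("pics/top0.png"); b=cv2.imread("pics/side0.png")
cv2.imwrite("pics/t7.png",cv2.resize(a[185:245,145:225],None,fx=10,fy=10,interpolation=2))
cv2.imwrite("pics/s7.png",cv2.resize(b[180:230,145:225],None,fx=10,fy=10,interpolation=2))
E
```

```text
vial [0.53018873 0.23770089] [0.52726313 0.23404558]
pocket top [0.52707973 0.23763411] side [0.52778579 0.23616207]
mid caps [0.52686438 0.23832717] [ 0.00857729 -0.08291732]
mid caps side [0.53113314 0.23821241] [ 0.00870953 -0.08370555]
mid bases [0.52931705 0.24372197] [ 0.00678473 -0.08756451]
rack centre [array([0.52686657, 0.23753323])]
```

View pics/t7.png

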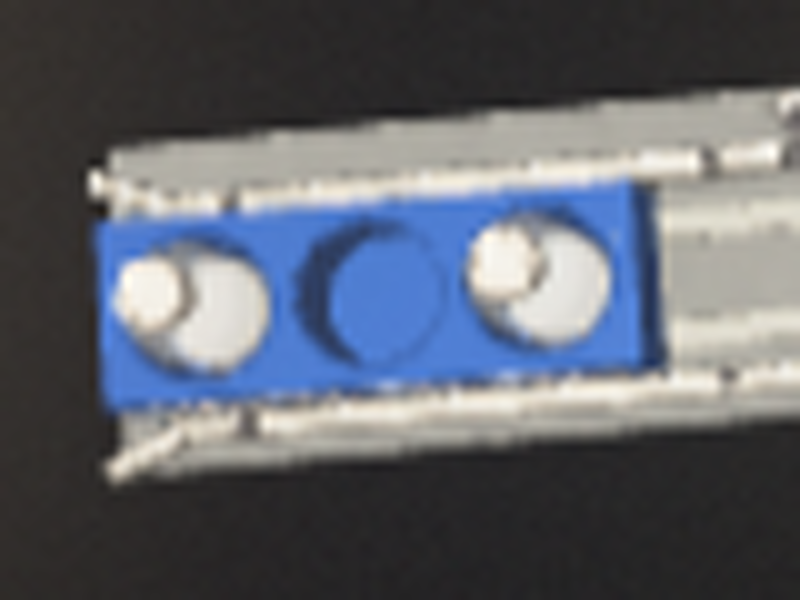

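View pics/s7.png

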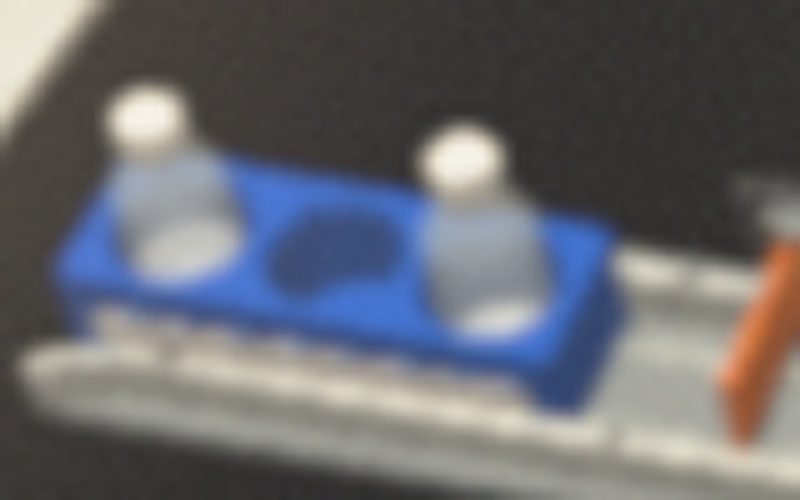

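Call:
{"method": "servo_tool", "body": {"series": [0.0035,0.001,0.01,0,0.02,0.0035,0.001,0.025,0,0.02,0.0035,0.001,0.04,0,0.02,0.0035,0.001,0.05,0,0.02,0.0035,0.001,0.053,0,0.02]}}

```text
t: 7.0
position: [0.5278, 0.2371, 0.0994]
orientation: [-0.001, 0.673, 0.739, -0.001]
contact_force: [0.1, -0.1, -0.9]
opening: 0.336
```

Call:
{"method": "servo_tool", "body": {"series": [0,0,0,0,0.02,0,0,0,0,0.02]}}

```text
t: 7.2
position: [0.5291, 0.2378, 0.1015]
orientation: [0.0, 0.673, 0.74, 0.0]
contact_force: [0.2, -0.5, -0.1]
opening: 0.337
```

```bash
python3 - <<'E'
from geo import *
go(.5277,.2373,.098,.093)
from station import *
import cv2
for n in("side","top"):
    c=capture(n); im=c["image"][:,:,::-1]; x,y=(140,160) if n=="side" else (145,185)
    cv2.imwrite(f"pics/{n}8.png",cv2.resize(im[y:y+60,x:x+80],None,fx=10,fy=10,interpolation=2))
E
```

```text
t 7.2 pos [0.5291 0.2378 0.1015] open 0.337 F [ 0.2 -0.5 -0.1] toolz [ 3.e-04  1.e-04 -1.e+00]
shift [-0.0004 -0.0014  0.0035] jaw yaw 0.094 spin 0.0010
```

View pics/side8.png

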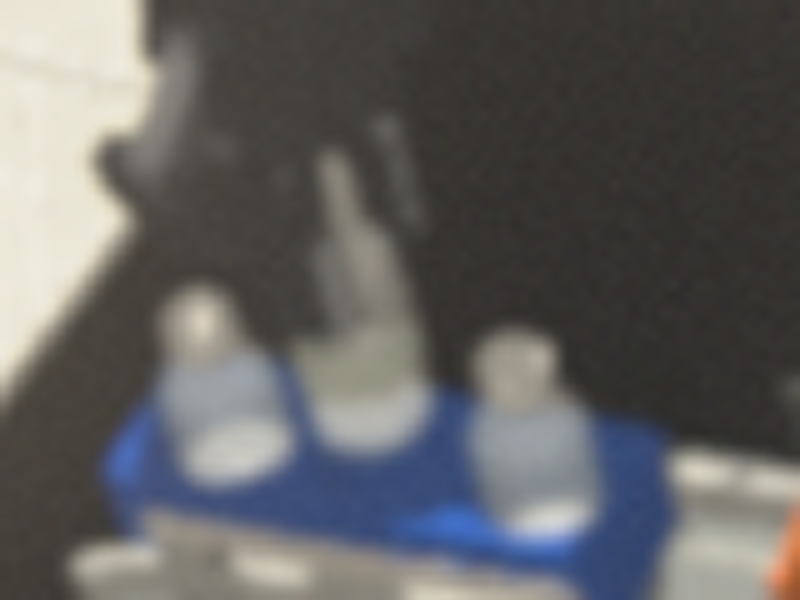

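View pics/top8.png

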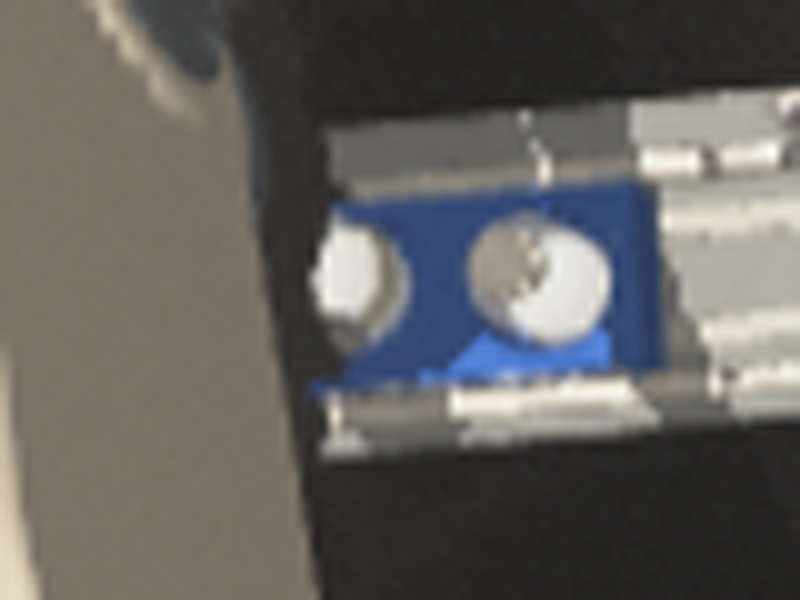

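```bash
python3 - <<'E'
from geo import *
def ext(c,x,y,z,r=.015,o=(0,0)):
    P=np.array([proj(c,(x+r*np.cos(a),y+r*np.sin(a),z)) for a in np.linspace(0,6.283,90)])
    P=(P-o+.45)*10; return P.min(0).round(),P.max(0).round()
print("v2@pocket side",ext("side",.5277,.2375,.0565,o=(140,160)),"top",ext("top",.5277,.2375,.0565,o=(145,185)))
for n,x,d in(("v4",.042,1),("v6",-.042,1)):
    w=lw([.5277,.2375,-1.4777],(x,0,0)); 
    for z in (.014,.05): print(n,z,"side",ext("side",w[0],w[1],z,o=(140,160)),"top",ext("top",w[0],w[1],z,o=(145,185)))
E
```

```text
v2@pocket side (array([314., 377.]), array([435., 464.])) top (array([304., 225.]), array([428., 349.]))
v4 0.014 side (array([501., 517.]), array([619., 605.])) top (array([514., 227.]), array([633., 345.]))
v4 0.05 side (array([476., 421.]), array([597., 509.])) top (array([483., 212.]), array([607., 335.]))
v6 0.014 side (array([196., 465.]), array([313., 551.])) top (array([182., 258.]), array([301., 376.]))
v6 0.05 side (array([164., 369.]), array([285., 455.])) top (array([139., 244.]), array([262., 366.]))
```

```bash
python3 - <<'E'
from geo import *
import cv2
for n,o in(("top",(145,185)),("side",(140,160))):
    im=cv2.imread(f"pics/{n}8.png"); im=np.clip(im.astype(float)*1.6,0,255).astype(np.uint8)
    def circ(x,y,z,r,col):
        P=np.array([proj(n,(x+r*np.cos(a),y+r*np.sin(a),z)) for a in np.linspace(0,6.283,60)]); P=(P-o+.45)*10
        cv2.polylines(im,[P.astype(np.int32)],True,col,1,16)
    circ(.5291,.2378,.0565,.015,(0,0,255)); circ(.5277,.2375,.044,.0175,(0,255,255))
    for x in(.042,-.042):
        w=lw([.5277,.2375,-1.4777],(x,0,0)); circ(w[0],w[1],.044,.0175,(0,255,0)); circ(w[0],w[1],.014,.015,(255,255,0))
    cv2.imwrite(f"pics/{n}9.png",im)
E
```

```text
(no output)
```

View pics/top9.png

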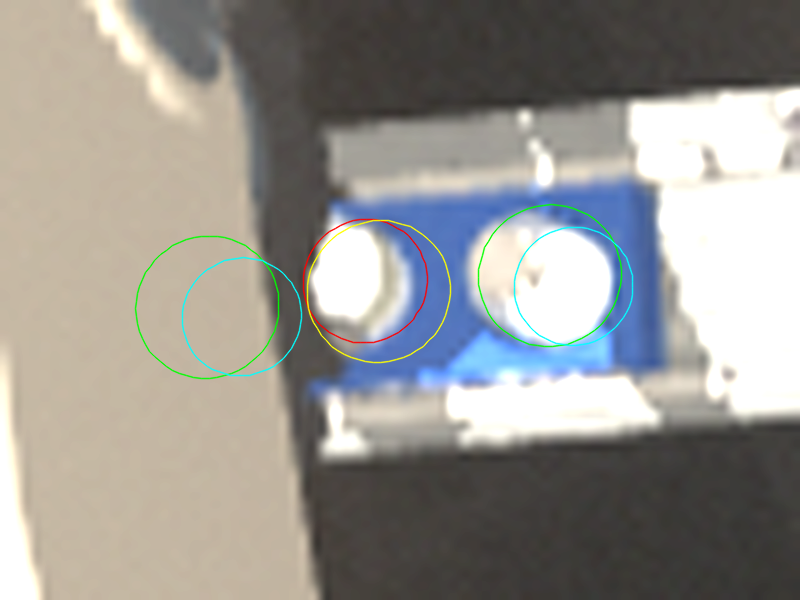

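View pics/side9.png

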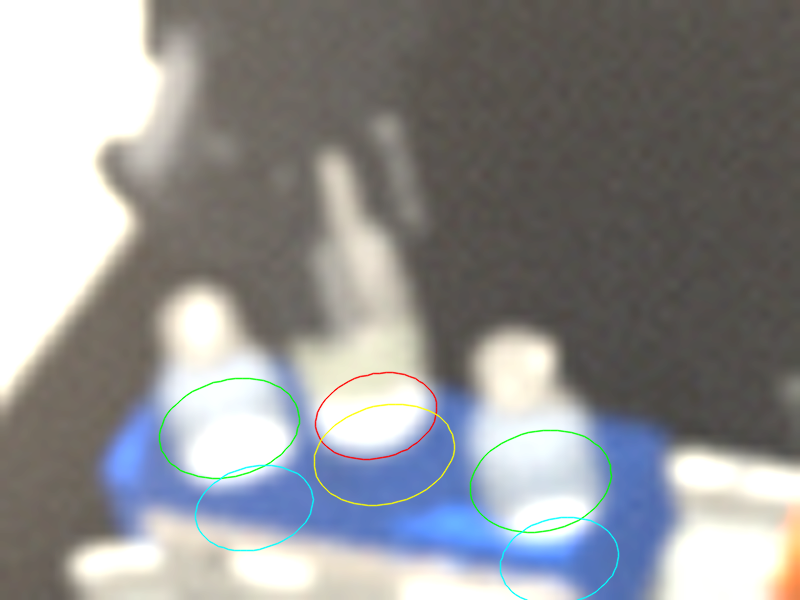

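Call:
{"method": "servo_tool", "body": {"series": [-0.0015,-0.001,0,0,0.02,-0.0015,-0.001,0.005,0,0.02,-0.0015,-0.001,0.01,0,0.02,-0.0015,-0.001,0.014,0,0.02,-0.0015,-0.001,0.018,0,0.02]}}

```text
t: 7.8
position: [0.5278, 0.236, 0.0827]
orientation: [-0.0, 0.673, 0.74, -0.0]
contact_force: [-0.7, -0.5, -0.5]
opening: 0.333
```

Call:
{"method": "servo_tool", "body": {"series": [0,0,0,0,0.02,0,0,0,0,0.02]}}

```text
t: 8.0
position: [0.5279, 0.2361, 0.0831]
orientation: [-0.0, 0.673, 0.74, -0.0]
contact_force: [0.3, 0.1, -1.1]
opening: 0.334
```

```bash
python3 - <<'E'
from geo import *
go(.5277,.2373,.060,.093)
from station import *
import cv2
for n in("side","top"):
    c=capture(n); im=c["image"][:,:,::-1]; x,y=(140,160) if n=="side" else (145,185)
    cv2.imwrite(f"pics/{n}10.png",cv2.resize(im[y:y+60,x:x+80],None,fx=10,fy=10,interpolation=2))
E
```

```text
t 8.0 pos [0.5279 0.2361 0.0831] open 0.334 F [ 0.3  0.1 -1.1] toolz [-3.e-04 -2.e-04 -1.e+00]
shift [ 0.0012 -0.0001  0.0231] jaw yaw 0.094 spin 0.0010
```

View pics/side10.png

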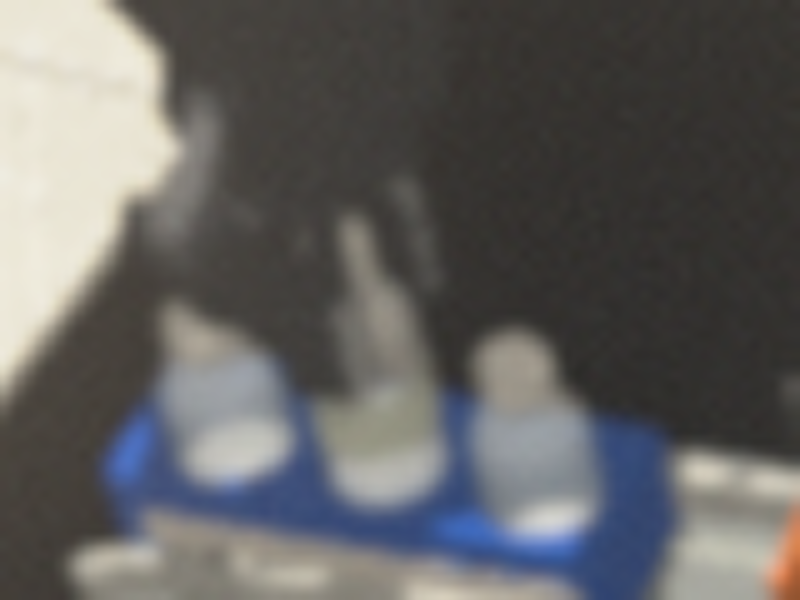

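View pics/top10.png

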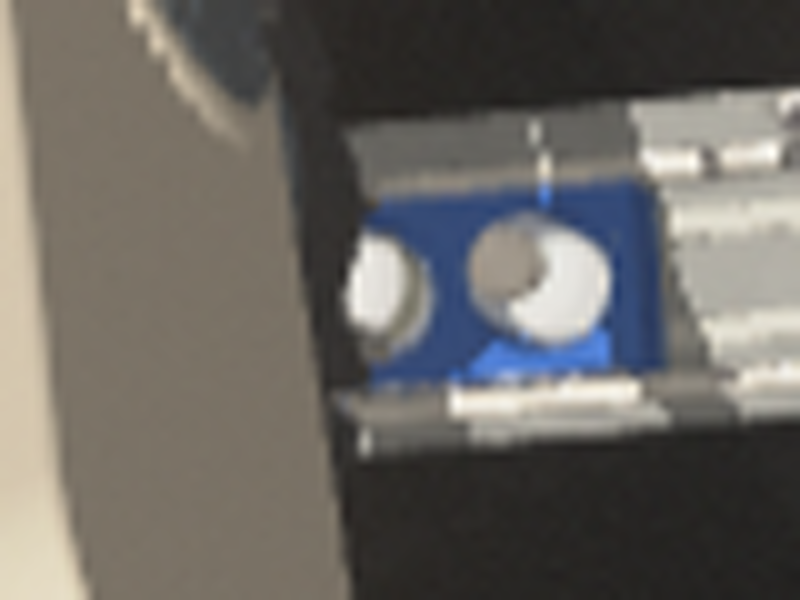

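Call:
{"method": "servo_tool", "body": {"series": [0,0,0.004,0,0.02,0,0,0.008,0,0.02,0,0,0.012,0,0.02,0,0,0.016,0,0.02,0,0,0.016,0,0.02]}}

```text
t: 8.6
position: [0.5276, 0.2359, 0.0665]
orientation: [-0.0, 0.673, 0.74, -0.001]
contact_force: [-0.3, 0.8, -0.8]
opening: 0.335
```

Call:
{"method": "servo_tool", "body": {"series": [0,0,0.002,0,0.02,0,0,0.004,0,0.02,0,0,0.006,0,0.02,0,0,0.006,0,0.02]}}

```text
t: 9.0
position: [0.5279, 0.236, 0.061]
orientation: [-0.0, 0.673, 0.74, -0.0]
contact_force: [0.6, -0.7, -1.0]
opening: 0.336
```

Call:
{"method": "servo_tool", "body": {"series": [0,0,0.001,0,0.02,0,0,0.002,0,0.02,0,0,0.002,0,0.02]}}

```text
t: 9.3
position: [0.5281, 0.2361, 0.0593]
orientation: [0.0, 0.673, 0.74, 0.0]
contact_force: [0.6, -0.7, -0.7]
opening: 0.338
```

Call:
{"method": "servo_tool", "body": {"series": [0,0,0.001,0,0.02,0,0,0.001,0,0.02]}}

```text
t: 9.5
position: [0.5281, 0.2362, 0.0591]
orientation: [0.0, 0.673, 0.74, 0.0]
contact_force: [-2.6, -1.0, 8.3]
opening: 0.334
```

Call:
{"method": "servo_tool", "body": {"series": [0,0,0,0,0.032,0,0,0,0,0.04,0,0,0,0,0.05,0,0,0,0,0.06,0,0,0,0,0.06]}}

```text
t: 10.0
position: [0.528, 0.2361, 0.0582]
orientation: [-0.0, 0.673, 0.74, -0.0]
contact_force: [0.2, -0.4, 0.1]
opening: 0.705
```

Call:
{"method": "servo_tool", "body": {"series": [0,0,-0.01,0,0.06,0,0,-0.025,0,0.06,0,0,-0.045,0,0.06,0,0,-0.07,0,0.06,0,0,-0.1,0,0.06]}}

```text
t: 10.5
position: [0.5277, 0.236, 0.1601]
orientation: [-0.0, 0.673, 0.74, -0.0]
contact_force: [0.7, 0.7, 0.0]
opening: 0.702
```

```bash
python3 - <<'E'
from geo import *
go(.5277,.2373,.060,.093)
from station import *
import cv2
for n in("side","top"):
    c=capture(n); im=c["image"][:,:,::-1]; x,y=(140,160) if n=="side" else (145,185)
    cv2.imwrite(f"pics/{n}11.png",cv2.resize(im[y:y+60,x:x+80],None,fx=10,fy=10,interpolation=2))
E
```

```text
t 10.5 pos [0.5277 0.236  0.1601] open 0.702 F [0.7 0.7 0. ] toolz [-2.e-04 -1.e-04 -1.e+00]
shift [1.300e-03 1.000e-04 1.001e-01] jaw yaw 0.094 spin 0.0010
```

View pics/side11.png

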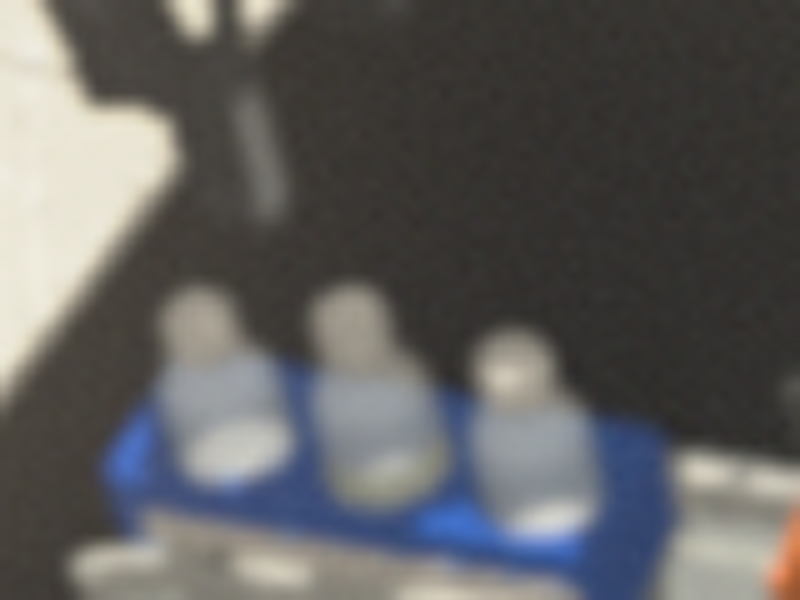

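View pics/top11.png

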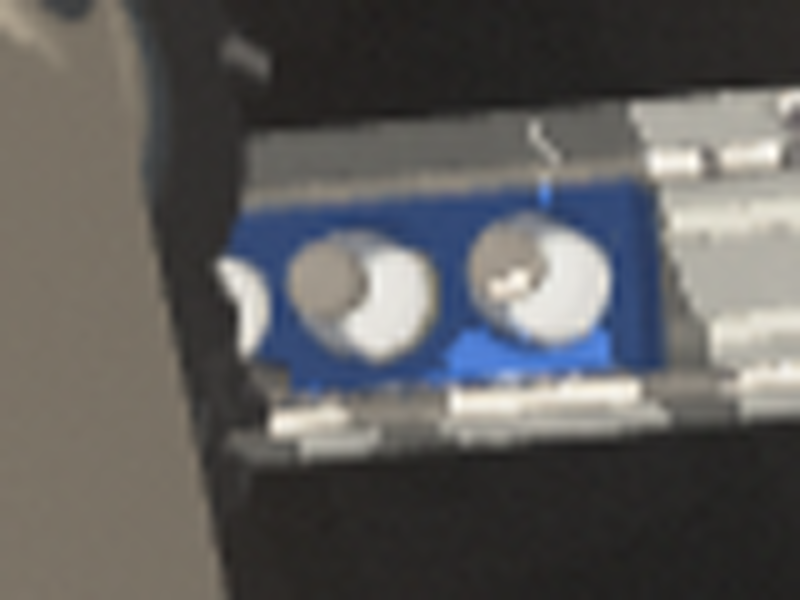

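```bash
python3 - <<'E'
from geo import *
go(.5186,.335,.160,.0931)
E
```

```text
t 10.6 pos [0.5306 0.2373 0.1637] open 0.705 F [ 0.2  0.5 -0. ] toolz [ 0.0073  0.0032 -1.    ]
shift [ 0.0984 -0.0028  0.004 ] jaw yaw 0.094 spin 0.0009
```

Call:
{"method": "servo_tool", "body": {"series": [0.03,0,0,0,0,0.07,0,0,0,0,0.099,0,0,0,0,0.099,0,0.03,0,0,0.099,0,0.07,0,0]}}

```text
t: 11.1
position: [0.5201, 0.3369, 0.0901]
orientation: [0.001, 0.672, 0.74, 0.003]
contact_force: [0.9, -0.4, -0.5]
opening: -0.002
```

```bash
python3 - <<'E'
from geo import *
go(.5186,.335,.024,.0931)
from station import *
import cv2
for n in("side","top"):
    c=capture(n); im=c["image"][:,:,::-1]; x,y=(100,140) if n=="side" else (105,165)
    cv2.imwrite(f"pics/{n}12.png",cv2.resize(im[y:y+90,x:x+120],None,fx=6.5,fy=6.5,interpolation=2))
E
```

```text
t 11.1 pos [0.5201 0.3369 0.0901] open -0.002 F [ 0.9 -0.4 -0.5] toolz [ 0.0047  0.003  -1.    ]
shift [-0.0019 -0.002   0.0661] jaw yaw 0.0957 spin 0.0026
```

View pics/side12.png

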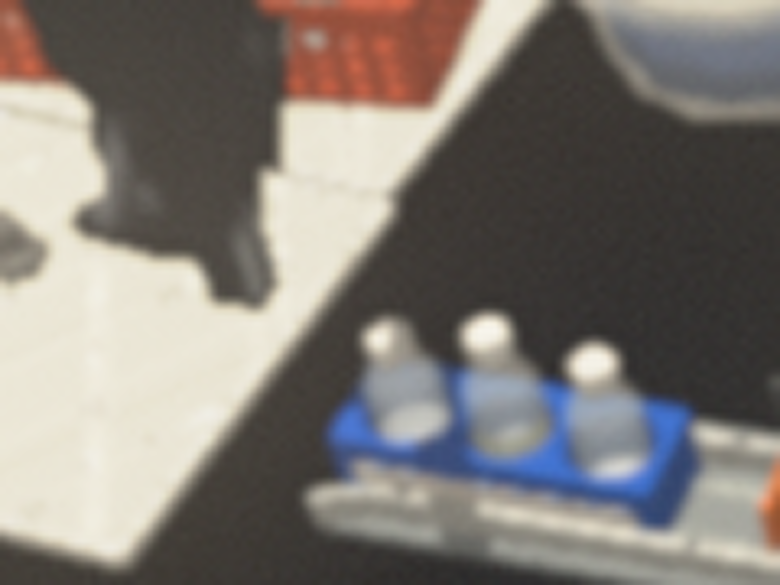

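View pics/top12.png

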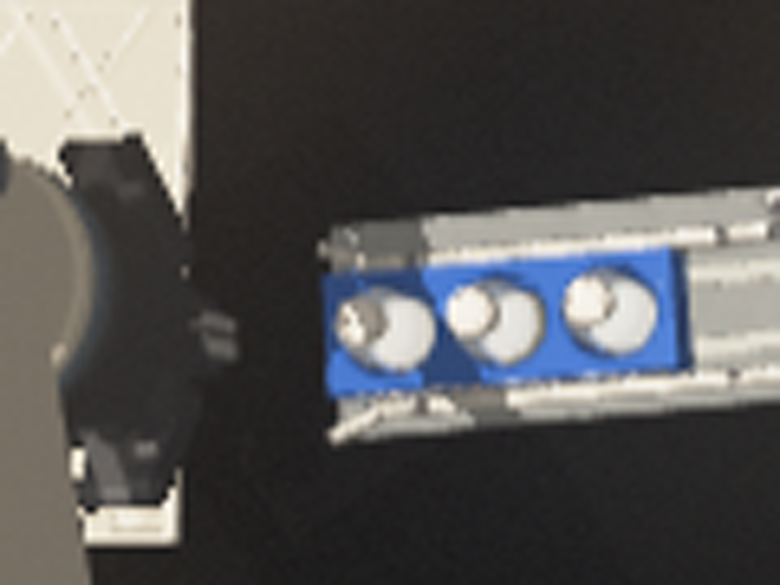

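Call:
{"method": "servo_tool", "body": {"series": [-0.002,-0.002,0.02,0.003,0,-0.002,-0.002,0.04,0.003,0,-0.002,-0.002,0.06,0.003,0,-0.002,-0.002,0.066,0.003,0,-0.002,-0.002,0.066,0.003,0]}}

```text
t: 11.7
position: [0.5171, 0.3324, 0.0229]
orientation: [-0.0, 0.674, 0.738, -0.0]
contact_force: [-0.1, 0.3, 1.0]
opening: -0.001
```

```bash
python3 - <<'E'
from geo import *
w=lw([.5389,.1159,-1.4777],(-.198,0,.024)); print(w)
go(*w,.0931)
E
```

```text
[np.float64(0.5204935421049368), np.float64(0.31304259384455013), 0.024]
t 11.7 pos [0.5171 0.3324 0.0229] open -0.001 F [-0.1  0.3  1. ] toolz [-3.e-04 -2.e-04 -1.e+00]
shift [-0.0196  0.0017 -0.0011] jaw yaw 0.0907 spin -0.0024
```

Call:
{"method": "servo_tool", "body": {"series": [-0.005,0.001,-0.001,-0.002,0,-0.01,0.0017,-0.001,-0.002,0,-0.015,0.0017,-0.001,-0.002,0,-0.02,0.0017,-0.001,-0.002,0,-0.025,0.0017,-0.001,-0.002,0]}}

```text
t: 12.2
position: [0.5218, 0.3084, 0.0243]
orientation: [0.0, 0.674, 0.739, 0.001]
contact_force: [-0.7, 5.2, 4.6]
opening: 0.002
```

Call:
{"method": "servo_tool", "body": {"series": [-0.006,0,0,0,0,-0.012,0,0,0,0,-0.018,0,0,0,0,-0.024,0,0,0,0,-0.03,0,0,0,0]}}

```text
t: 12.7
position: [0.5246, 0.2785, 0.0242]
orientation: [0.0, 0.674, 0.739, 0.001]
contact_force: [-0.7, 5.5, 4.4]
opening: 0.002
```

```bash
python3 - <<'E'
from geo import *
w=lw([.5389,.1159,-1.4777],(.030,0,.024)); print(w)
go(*w,.0931)
from station import *
import cv2
for n in("side","top"):
    c=capture(n); im=c["image"][:,:,::-1]; x,y=(110,140) if n=="side" else (115,150)
    cv2.imwrite(f"pics/{n}13.png",cv2.resize(im[y:y+120,x:x+200],None,fx=4,fy=4,interpolation=2))
E
```

```text
[np.float64(0.5416888572568278), np.float64(0.08602991002355301), 0.024]
t 12.7 pos [0.5246 0.2785 0.0242] open 0.002 F [-0.7  5.5  4.4] toolz [ 0.0021  0.0019 -1.    ]
shift [-1.933e-01 -8.000e-04 -1.000e-04] jaw yaw 0.0927 spin -0.0004
```

View pics/side13.png

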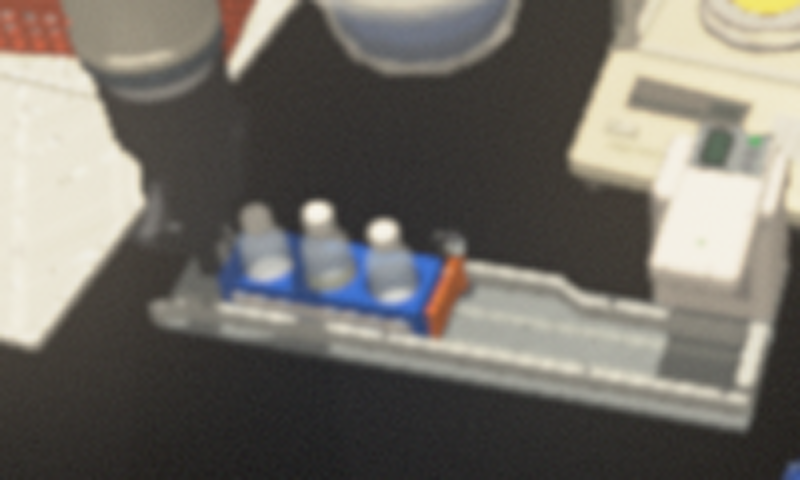

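View pics/top13.png

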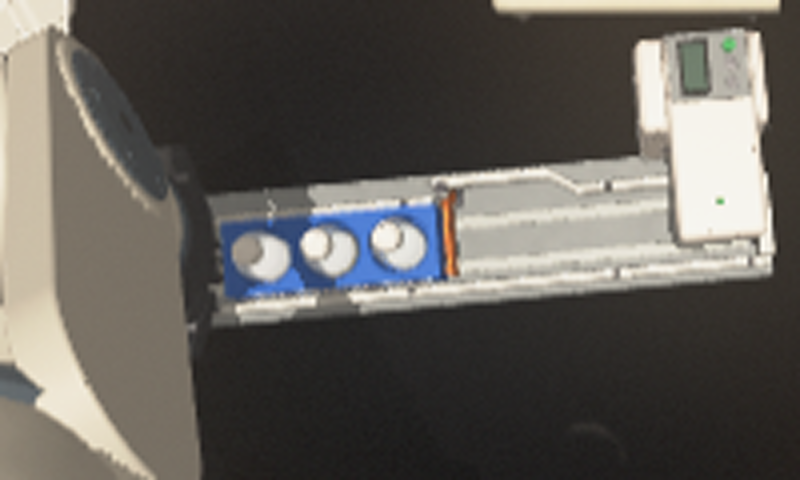

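Call:
{"method": "servo_tool", "body": {"series": [-0.006,0,0,0,0,-0.014,0,0,0,0,-0.022,0,0,0,0,-0.03,0,0,0,0,-0.038,0,0,0,0]}}

```text
t: 13.3
position: [0.5276, 0.2407, 0.0237]
orientation: [-0.0, 0.674, 0.739, 0.001]
contact_force: [0.0, 7.2, 4.4]
opening: -0.0
```

Call:
{"method": "servo_tool", "body": {"series": [-0.008,0,0,0,0,-0.016,0,0,0,0,-0.024,0,0,0,0,-0.032,0,0,0,0,-0.04,0,0,0,0]}}

```text
t: 13.8
position: [0.5313, 0.2007, 0.0237]
orientation: [-0.0, 0.674, 0.739, 0.001]
contact_force: [-1.1, 6.7, 5.2]
opening: 0.0
```

```bash
python3 - <<'E'
from geo import *
w=lw([.5389,.1159,-1.4777],(.030,0,.024)); print(w)
go(*w,.0931)
from station import *
import cv2
for n in("side","top"):
    c=capture(n); im=c["image"][:,:,::-1]; x,y=(110,140) if n=="side" else (115,150)
    cv2.imwrite(f"pics/{n}14.png",cv2.resize(im[y:y+120,x:x+200],None,fx=4,fy=4,interpolation=2))
E
```

```text
[np.float64(0.5416888572568278), np.float64(0.08602991002355301), 0.024]
t 13.8 pos [0.5313 0.2007 0.0237] open 0.0 F [-1.1  6.7  5.2] toolz [ 8.0e-04  1.2e-03 -1.0e+00]
shift [-0.1151 -0.0002 -0.0004] jaw yaw 0.0926 spin -0.0005
```

View pics/side14.png

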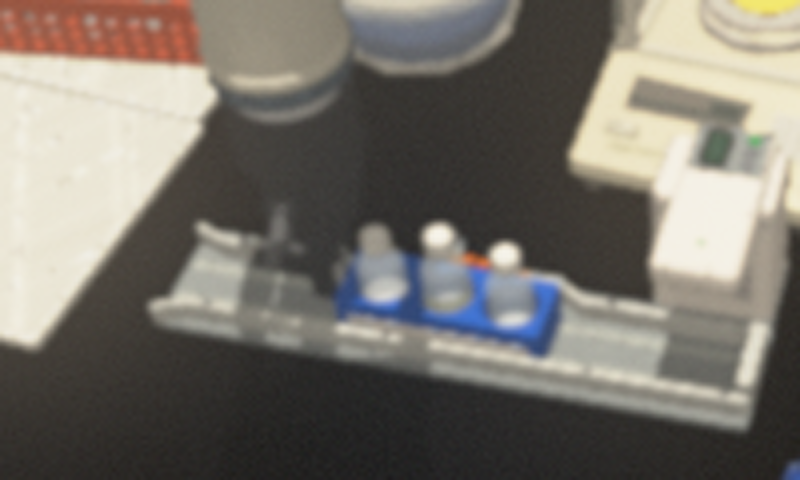

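View pics/top14.png

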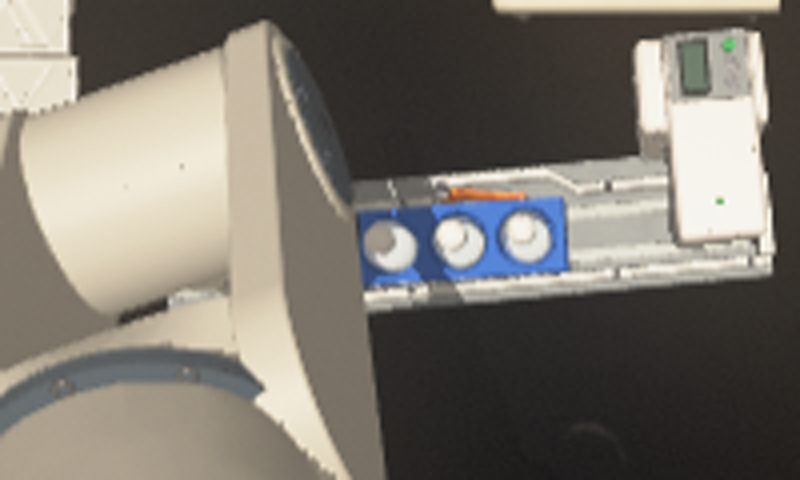

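Call:
{"method": "servo_tool", "body": {"series": [-0.008,0,0,0,0,-0.017,0,0,0,0,-0.026,0,0,0,0,-0.035,0,0,0,0,-0.044,0,0,0,0]}}

```text
t: 14.4
position: [0.5348, 0.1566, 0.0233]
orientation: [-0.0, 0.673, 0.739, 0.0]
contact_force: [-1.7, 5.6, 3.7]
opening: -0.003
```

Call:
{"method": "servo_tool", "body": {"series": [-0.009,0,0,0,0,-0.018,0,0,0,0,-0.027,0,0,0,0,-0.035,0,0,0,0,-0.042,0,0,0,0]}}

```text
t: 14.9
position: [0.5386, 0.1147, 0.0234]
orientation: [-0.0, 0.674, 0.739, -0.0]
contact_force: [-1.4, 6.0, 3.7]
opening: -0.001
```

```bash
python3 - <<'E'
from geo import *
w=lw([.5389,.1159,-1.4777],(.030,0,.024)); print(w)
go(*w,.0931)
from station import *
import cv2
for n in("side","top"):
    c=capture(n); im=c["image"][:,:,::-1]; x,y=(170,150) if n=="side" else (195,150)
    cv2.imwrite(f"pics/{n}15.png",cv2.resize(im[y:y+100,x:x+140],None,fx=5.5,fy=5.5,interpolation=2))
E
```

```text
[np.float64(0.5416888572568278), np.float64(0.08602991002355301), 0.024]
t 14.9 pos [0.5386 0.1147 0.0234] open -0.001 F [-1.4  6.   3.7] toolz [-6.e-04  5.e-04 -1.e+00]
shift [-0.0288  0.0004 -0.0007] jaw yaw 0.0928 spin -0.0003
```

View pics/side15.png

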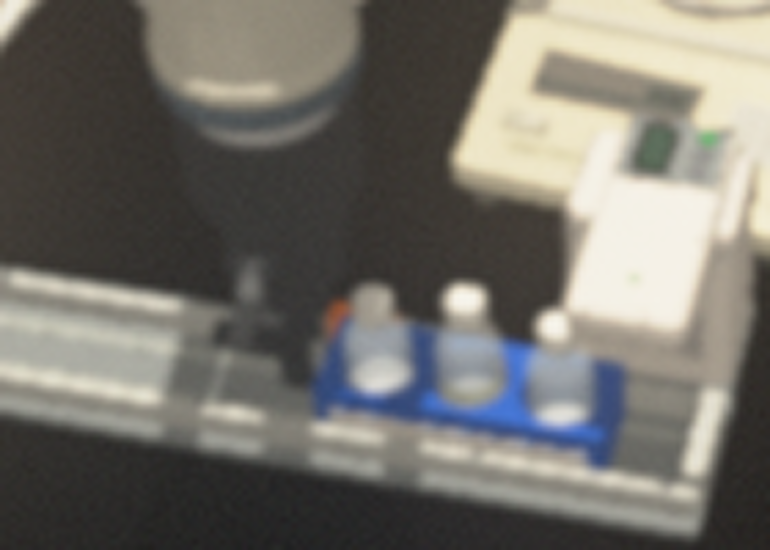

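View pics/top15.png

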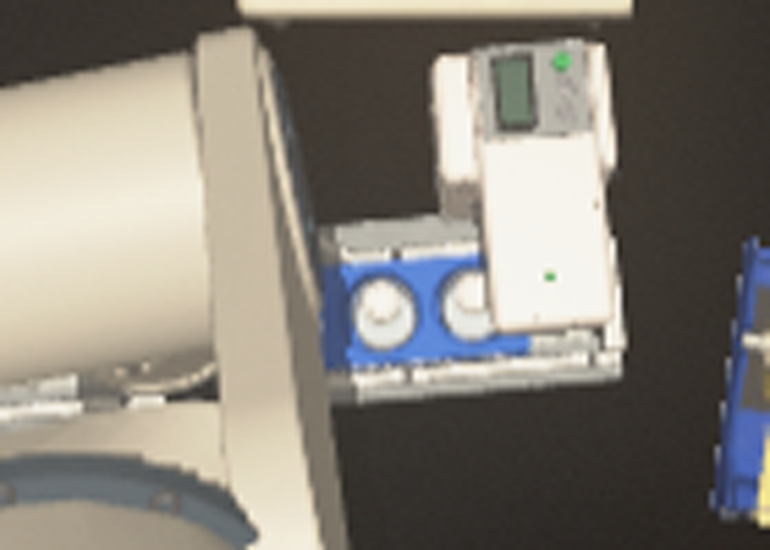

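Call:
{"method": "servo_tool", "body": {"series": [-0.006,0,0,0,0,-0.011,0,0,0,0,-0.016,0,0,0,0,-0.02,0,0,0,0,-0.024,0,0,0,0]}}

```text
t: 15.5
position: [0.5409, 0.0902, 0.0231]
orientation: [-0.0, 0.673, 0.739, -0.0]
contact_force: [-0.1, 2.3, 0.8]
opening: 0.005
```

Call:
{"method": "servo_tool", "body": {"series": [-0.002,0,0,0,0,-0.004,0,0,0,0]}}

```text
t: 15.7
position: [0.5414, 0.0864, 0.0232]
orientation: [-0.0, 0.674, 0.739, -0.0]
contact_force: [-1.4, 3.0, -1.9]
opening: -0.0
```

Call:
{"method": "servo_tool", "body": {"series": [-0.002,0,0,0,0,-0.003,0,0,0,0]}}

```text
t: 15.9
position: [0.5417, 0.0835, 0.0232]
orientation: [-0.0, 0.673, 0.739, -0.0]
contact_force: [-1.4, 2.4, -1.9]
opening: -0.001
```

Call:
{"method": "servo_tool", "body": {"series": [-0.002,0,0,0,0,-0.003,0,0,0,0]}}

```text
t: 16.1
position: [0.542, 0.0821, 0.0233]
orientation: [-0.001, 0.674, 0.739, 0.001]
contact_force: [-2.6, 18.9, -1.3]
opening: -0.0
```

```bash
python3 - <<'E'
from geo import *
w=lw([.5389,.1159,-1.4777],(.035,0,.024)); print(w)
go(*w,.0931)
from station import *
import cv2
for n in("side","top"):
    c=capture(n); im=c["image"][:,:,::-1]; x,y=(210,170) if n=="side" else (230,170)
    cv2.imwrite(f"pics/{n}16.png",cv2.resize(im[y:y+80,x:x+110],None,fx=7,fy=7,interpolation=2))
E
```

```text
[np.float64(0.5421536667996324), np.float64(0.08105156169414518), 0.024]
t 16.1 pos [0.542  0.0821 0.0233] open -0.0 F [-2.6 18.9 -1.3] toolz [ 1.0e-04  2.3e-03 -1.0e+00]
shift [-0.0011  0.     -0.0007] jaw yaw 0.0916 spin -0.0015
```

View pics/side16.png

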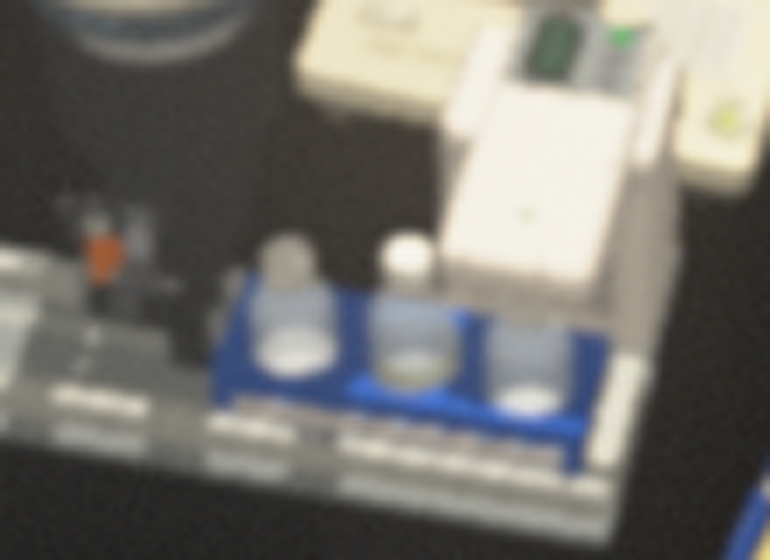

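View pics/top16.png

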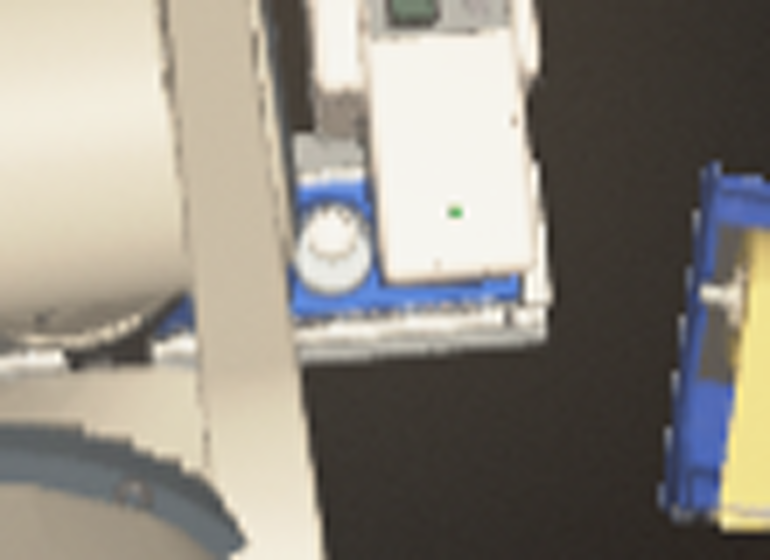

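Call:
{"method": "servo_tool", "body": {"series": [0.001,0,0,0,0,0.002,0,0,0,0,0.003,0,-0.006,0,0,0.003,0,-0.016,0,0,0.003,0,-0.03,0,0]}}

```text
t: 16.7
position: [0.5417, 0.0835, 0.0541]
orientation: [-0.0, 0.673, 0.739, -0.0]
contact_force: [-0.2, -0.3, -0.6]
opening: -0.001
```

Call:
{"method": "servo_tool", "body": {"series": [0,0,-0.02,0,0,0,0,-0.05,0,0,0,0,-0.09,0,0,0,0,-0.13,0,0,0,0,-0.15,0,0]}}

```text
t: 17.2
position: [0.5436, 0.0838, 0.2085]
orientation: [0.002, 0.673, 0.739, 0.002]
contact_force: [0.4, 0.8, 0.2]
opening: 0.001
```

Call:
{"method": "servo_tool", "body": {"series": [0.045,0,0,0,0,0.09,0,0,0,0,0.135,0,0,0,0,0.18,0,0,0,0,0.22,0,0,0,0]}}

```text
t: 17.7
position: [0.5213, 0.3049, 0.2052]
orientation: [0.0, 0.673, 0.739, 0.001]
contact_force: [0.9, -0.5, -0.6]
opening: 0.001
```

Call:
{"method": "servo_tool", "body": {"series": [0.04,0,0,0,0,0.08,0,0,0,0,0.08,0,0,0,0,0.08,0,0,0,0,0.08,0,0,0,0]}}

```text
t: 18.2
position: [0.514, 0.3815, 0.204]
orientation: [0.0, 0.674, 0.739, 0.0]
contact_force: [0.1, -0.7, 0.2]
opening: -0.001
```

```bash
python3 - <<'E'
from geo import *
from station import *
import cv2
o=get_obs();print(o["t"],o["position"],o["contact_force"])
for n in("side","top"):
    c=capture(n); im=c["image"][:,:,::-1]; cv2.imwrite(f"pics/{n}17f.png",im); x,y=(200,160) if n=="side" else (210,150)
    cv2.imwrite(f"pics/{n}17.png",cv2.resize(im[y:y+90,x:x+120],None,fx=6.5,fy=6.5,interpolation=2))
E
```

```text
18.2 [0.51404511 0.38150611 0.20404908] [ 0.07046188 -0.72852776  0.15503243]
```

View pics/side17.png

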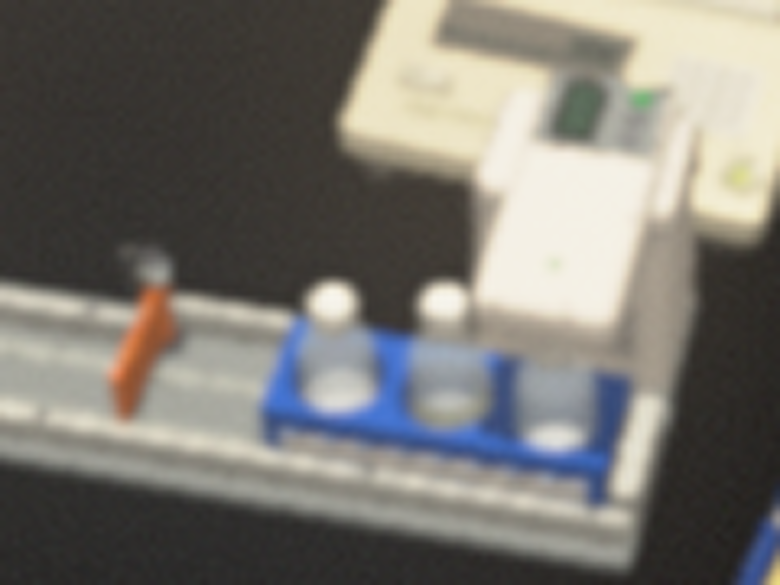

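View pics/top17.png

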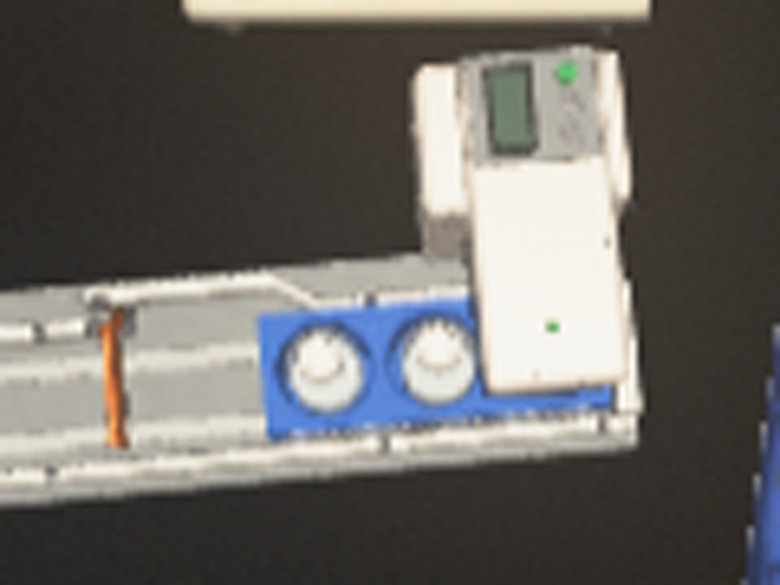

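View pics/side17f.png

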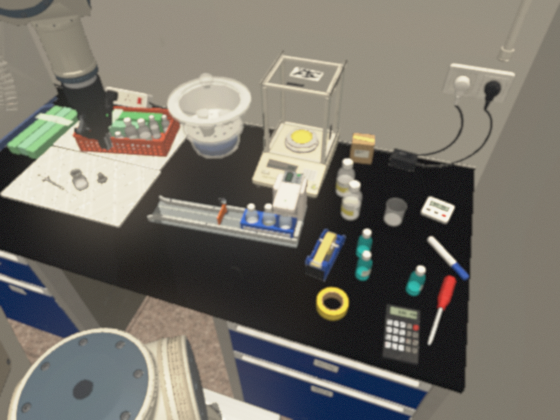

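```bash
python3 - <<'E'
from geo import *
p=np.array([.5389,.1159,-1.4777])
def inv(xy):
    d=np.array(xy)-p[:2];c,s=np.cos(p[2]),np.sin(p[2]);return np.round([c*d[0]+s*d[1],-s*d[0]+c*d[1]],4)
f=lambda u,v:(u/6.5+209.6,v/6.5+149.6)
for q in[(262,318),(270,437),(112,312),(120,445),(613,403)]: print(q,inv(onz("top",f(*q),.044)))
E
```

```text
(262, 318) [0.0459 0.0223]
(270, 437) [ 0.045  -0.0232]
(112, 312) [-0.0106  0.0298]
(120, 445) [-0.0116 -0.021 ]
(613, 403) [ 0.1757 -0.0224]
```

```bash
python3 -c "
from station import *
print(sign_off())"
```

```text
the job is handed in; nothing more can be done
None
```

I stood the loose vial in the rack's middle pocket and pushed the rack through the gate to the end stop. I then lifted the fingers clear and handed the job in at about 18 s of the 64 s allowed. The system gave no verdict.

- **Vial placing:** I lowered it onto the pocket floor in small steps and let go only after the force rose to about 8 N. The finger-tip height then (59 mm) matched the height worked out from the grasp.
- **Rack home:** the push force jumped from about 3 N to 19 N at the stop. In the last top view, the rack's tail is at loader x = 45 to 46 mm (46 is fully home). The front corner read 175.7 mm, less reliable because the reader head partly covers that end. Both are within the 5 mm allowed.
- **Gate:** the leaf lies across the lane at loader x = -11 to -12 mm, so it is shut behind the rack. I saw it swung open alongside the rack during the push.
- **Vials and surroundings:** all three vials stand upright, and the vial positions show no sign of a poor seat. The bottle, beaker and tape roll look unmoved by eye; I did not measure them. The arm is clear of everything.

**Disagreement:** while I lined the vial up over the pocket, the two cameras differed by about 2 mm. I shifted the vial 1 to 1.5 mm to compensate, and it went into the pocket without side force.

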